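# Put the pressed casting away with its twin

## Task

One pewter casting has just been trued and still lies on the bed of the hand press. Put it away in the clear glass jar that already holds its twin: lift off that jar's lid by its knob and set it down flat on the bench, lower the casting into the jar before letting go of it, and put the lid back on properly. Do not open the other two jars or knock any jar over, and leave the casting on the bench hook, the mallet and the belaying pins where they are.

Things in the scene. Friction and masses are not known exactly. Their poses are not given: they have to be found in the camera images.
- press: Cast-iron hand press, fixed on the bench, platen raised; nothing on it moves. Origin: centre of its base on the bench; its open front faces its own -x, the column (60 mm wide) stands from x = +65 mm back. Base 250 (x) x 120 (y) mm, its flat top (the bed) 22 mm above the bench. Head 70 mm wide over the platen, from x = -95 to +120 mm, 200 to 285 mm up; ram up to 356 mm.
- platen (a point): Centre of the underside of the press's flat steel platen, 100 x 100 x 14 mm, level, 157 mm above the bench (135 mm clear over the bed), axes as the press: its front edge is 50 mm to the press's -x. Elsewhere on the press, all fixed: a lever rising backwards to 435 mm from a hub on the head's -y side (75 mm off the centre line, 245 mm up), and two iron holdfasts, 92 mm high, 85 mm either side of the centre line and 115 mm behind the base's centre.
- press_bed (a point): Point on the bed's top (22 mm above the bench), 24 mm in from the platen's front edge, on the press's centre line; axes as the press. The pressed casting's centre lies within about 15 mm of it, under the platen, so it cannot be reached from straight above: come in from the open front, tool tilted. Its x axis is within 30 degrees of the press's x (ring or near horn to the front).
- hook_board (a point): Point on top of the bench hook, a fixed beech board 120 x 100 mm, 22 mm thick (with an 18 mm batten 22 mm high along its far edge). The other loose casting waits here, within about 12 mm of this point.
- jar_a: Squat clear glass jar A, loose, 0.6 kg, 124 mm outside diameter, wall 5 mm, mouth 114 mm across, inner floor 8 mm and rim 83 mm above its origin (centre of the underside). It holds one casting, seen through the glass, and is closed with a loose lid.
- jar_b: Squat clear glass jar B, loose, 0.6 kg, 124 mm outside diameter, wall 5 mm, mouth 114 mm across, inner floor 8 mm and rim 83 mm above its origin (centre of the underside). It holds one casting, seen through the glass, and is closed with a loose lid.
- jar_c: Squat clear glass jar C, loose, 0.6 kg, 124 mm outside diameter, wall 5 mm, mouth 114 mm across, inner floor 8 mm and rim 83 mm above its origin (centre of the underside). It holds one casting, seen through the glass, and is closed with a loose lid.
- lid_a: Loose glass lid of jar A, about 0.16 kg: disc 126 mm across and 6 mm thick, on a plug 102 mm across and 6 mm deep that drops into the mouth with 6 mm of play all round. Origin: centre of the plug's underside (77 mm above the jar's origin when seated, 0 when lying on the bench); z up.
- lid_b: Loose glass lid of jar B, about 0.16 kg: disc 126 mm across and 6 mm thick, on a plug 102 mm across and 6 mm deep that drops into the mouth with 6 mm of play all round. Origin: centre of the plug's underside (77 mm above the jar's origin when seated, 0 when lying on the bench); z up.
- lid_c: Loose glass lid of jar C, about 0.16 kg: disc 126 mm across and 6 mm thick, on a plug 102 mm across and 6 mm deep that drops into the mouth with 6 mm of play all round. Origin: centre of the plug's underside (77 mm above the jar's origin when seated, 0 when lying on the bench); z up.
- knob_a (a point): Middle of the boxwood knob on lid A, to be gripped here: upright round knob 27 mm across and 20 mm high on a thinner neck; 38 mm above the lid's origin, 26 mm above the disc's top; the knob ends 14 mm above this point.
- knob_b (a point): Middle of the boxwood knob on lid B, to be gripped here: upright round knob 27 mm across and 20 mm high on a thinner neck; 38 mm above the lid's origin, 26 mm above the disc's top; the knob ends 14 mm above this point.
- knob_c (a point): Middle of the boxwood knob on lid C, to be gripped here: upright round knob 27 mm across and 20 mm high on a thinner neck; 38 mm above the lid's origin, 26 mm above the disc's top; the knob ends 14 mm above this point.
- anchor_loose_mid (a point): Centre, half-way up (8 mm), of the loose pewter anchor casting, flat, 80 mm long, 66 mm over the arms, about 0.16 kg. x runs along the shank from the small ring (x = -49 mm) to the crown (x = +40 mm). Shank 12 mm wide and 16 mm high, bare from x = -40 to +8 mm: grip it across y at about x = -10 mm. Arms and palms between x = +8 and +41 mm, 14 mm high.
- anchor_stored_mid (a point): Centre, half-way up (8 mm), of the other, stored pewter anchor casting, flat, 80 mm long, 66 mm over the arms, about 0.16 kg. x runs along the shank from the small ring (x = -49 mm) to the crown (x = +40 mm). Shank 12 mm wide and 16 mm high, bare from x = -40 to +8 mm: grip it across y at about x = -10 mm. Arms and palms between x = +8 and +41 mm, 14 mm high.
- cleat_loose_mid (a point): Centre, half-way up (14 mm), of the loose pewter two-horned mooring cleat casting, 84 mm long (x, along the horns), 28 mm high, about 0.15 kg. Foot 50 x 22 mm; body 36 mm long, 15 mm wide (grip it across y), from 4 to 26 mm above its underside; horns 12 mm thick either side of it.
- cleat_stored_mid (a point): Centre, half-way up (14 mm), of the other, stored pewter two-horned mooring cleat casting, 84 mm long (x, along the horns), 28 mm high, about 0.15 kg. Foot 50 x 22 mm; body 36 mm long, 15 mm wide (grip it across y), from 4 to 26 mm above its underside; horns 12 mm thick either side of it.
- capstan_mid (a point): Centre, half-way up (25 mm), of a pewter capstan casting (waisted drum, 60 mm across, 50 mm high) stored in one of the jars.
- mallet_mid (a point): Boxwood mallet standing on its head: point on its axis 80 mm above the bench. Head 66 mm across and 80 mm high, handle 26 mm thick up to 165 mm. Bystander.
- pin_a_mid (a point): Ebony belaying pin lying on the bench, 125 mm long (along x), up to 22 mm thick; its middle, 10 mm up. Bystander.
- pin_b_mid (a point): Second ebony belaying pin, the same. Bystander.
Mind the look-alikes: they are no part of the job. What is shaped like the lid_c but yellow is not meant. Leave any blue look-alike of the part that bears anchor_loose_mid alone.

How it is judged:
On the way, in this order (a step that is already met when the one before it is completed fails the run):
1. the lid of the jar that holds the twin lies flat on the bench, clear of its jar (((horizontal distance between cleat_loose_mid and hook_board below 0.06 m and horizontal distance between anchor_stored_mid and jar_a below 0.055 m and height (world z) of knob_a below 0.043 m and angle between knob_a's own z axis and vertical below 0.1 rad and horizontal distance between knob_a and jar_a above 0.11 m) or (horizontal distance between cleat_loose_mid and hook_board below 0.06 m and horizontal distance between anchor_stored_mid and jar_b below 0.055 m and height (world z) of knob_b below 0.043 m and angle between knob_b's own z axis and vertical below 0.1 rad and horizontal distance between knob_b and jar_b above 0.11 m) or (horizontal distance between cleat_loose_mid and hook_board below 0.06 m and horizontal distance between anchor_stored_mid and jar_c below 0.055 m and height (world z) of knob_c below 0.043 m and angle between knob_c's own z axis and vertical below 0.1 rad and horizontal distance between knob_c and jar_c above 0.11 m) or (horizontal distance between anchor_loose_mid and hook_board below 0.06 m and horizontal distance between cleat_stored_mid and jar_a below 0.055 m and height (world z) of knob_a below 0.043 m and angle between knob_a's own z axis and vertical below 0.1 rad and horizontal distance between knob_a and jar_a above 0.11 m) or (horizontal distance between anchor_loose_mid and hook_board below 0.06 m and horizontal distance between cleat_stored_mid and jar_b below 0.055 m and height (world z) of knob_b below 0.043 m and angle between knob_b's own z axis and vertical below 0.1 rad and horizontal distance between knob_b and jar_b above 0.11 m) or (horizontal distance between anchor_loose_mid and hook_board below 0.06 m and horizontal distance between cleat_stored_mid and jar_c below 0.055 m and height (world z) of knob_c below 0.043 m and angle between knob_c's own z axis and vertical below 0.1 rad and horizontal distance between knob_c and jar_c above 0.11 m))), for 0.2 s.
2. the pressed casting, still in the gripper, is lowered into that jar below the rim (((horizontal distance between cleat_loose_mid and hook_board below 0.06 m and horizontal distance between each of anchor_stored_mid, anchor_loose_mid and jar_a below 0.055 m and contact force between the fingers and anchor_loose above 0.5 N and z of anchor_loose_mid in the frame of jar_a below 0.07 m) or (horizontal distance between cleat_loose_mid and hook_board below 0.06 m and horizontal distance between each of anchor_stored_mid, anchor_loose_mid and jar_b below 0.055 m and contact force between the fingers and anchor_loose above 0.5 N and z of anchor_loose_mid in the frame of jar_b below 0.07 m) or (horizontal distance between cleat_loose_mid and hook_board below 0.06 m and horizontal distance between each of anchor_stored_mid, anchor_loose_mid and jar_c below 0.055 m and contact force between the fingers and anchor_loose above 0.5 N and z of anchor_loose_mid in the frame of jar_c below 0.07 m) or (horizontal distance between anchor_loose_mid and hook_board below 0.06 m and horizontal distance between each of cleat_stored_mid, cleat_loose_mid and jar_a below 0.055 m and contact force between the fingers and cleat_loose above 0.5 N and z of cleat_loose_mid in the frame of jar_a below 0.07 m) or (horizontal distance between anchor_loose_mid and hook_board below 0.06 m and horizontal distance between each of cleat_stored_mid, cleat_loose_mid and jar_b below 0.055 m and contact force between the fingers and cleat_loose above 0.5 N and z of cleat_loose_mid in the frame of jar_b below 0.07 m) or (horizontal distance between anchor_loose_mid and hook_board below 0.06 m and horizontal distance between each of cleat_stored_mid, cleat_loose_mid and jar_c below 0.055 m and contact force between the fingers and cleat_loose above 0.5 N and z of cleat_loose_mid in the frame of jar_c below 0.07 m))), for 0.1 s.
At the end, for the whole second after the job is handed in: The pressed casting lies at rest with its twin in the same jar (its middle within 55 mm of the jar's axis and below the rim); all three jars stand upright with their own lids seated (within 10 mm of centre, down on the rim, level within 0.06 rad) (((horizontal distance between cleat_loose_mid and hook_board below 0.06 m and horizontal distance between each of anchor_stored_mid, anchor_loose_mid and jar_a below 0.055 m and z of anchor_loose_mid in the frame of jar_a between 0.008 and 0.07 m and linear speed of anchor_loose below 0.02 m/s) or (horizontal distance between cleat_loose_mid and hook_board below 0.06 m and horizontal distance between each of anchor_stored_mid, anchor_loose_mid and jar_b below 0.055 m and z of anchor_loose_mid in the frame of jar_b between 0.008 and 0.07 m and linear speed of anchor_loose below 0.02 m/s) or (horizontal distance between cleat_loose_mid and hook_board below 0.06 m and horizontal distance between each of anchor_stored_mid, anchor_loose_mid and jar_c below 0.055 m and z of anchor_loose_mid in the frame of jar_c between 0.008 and 0.07 m and linear speed of anchor_loose below 0.02 m/s) or (horizontal distance between anchor_loose_mid and hook_board below 0.06 m and horizontal distance between each of cleat_stored_mid, cleat_loose_mid and jar_a below 0.055 m and z of cleat_loose_mid in the frame of jar_a between 0.008 and 0.07 m and linear speed of cleat_loose below 0.02 m/s) or (horizontal distance between anchor_loose_mid and hook_board below 0.06 m and horizontal distance between each of cleat_stored_mid, cleat_loose_mid and jar_b below 0.055 m and z of cleat_loose_mid in the frame of jar_b between 0.008 and 0.07 m and linear speed of cleat_loose below 0.02 m/s) or (horizontal distance between anchor_loose_mid and hook_board below 0.06 m and horizontal distance between each of cleat_stored_mid, cleat_loose_mid and jar_c below 0.055 m and z of cleat_loose_mid in the frame of jar_c between 0.008 and 0.07 m and linear speed of cleat_loose below 0.02 m/s)) and horizontal distance between knob_a and jar_a below 0.01 m and z of knob_a in the frame of jar_a between 0.11 and 0.119 m and angle between each of knob_a, jar_a, knob_b, jar_b, knob_c, jar_c's own z axis and vertical below 0.06 rad and linear speed of each of lid_a, lid_b, lid_c below 0.02 m/s and horizontal distance between knob_b and jar_b below 0.01 m and z of knob_b in the frame of jar_b between 0.11 and 0.119 m and horizontal distance between knob_c and jar_c below 0.01 m and z of knob_c in the frame of jar_c between 0.11 and 0.119 m); the robot touches nothing.
It fails at once if the lid of a jar that does not hold the twin is shifted by more than 40 mm ((horizontal distance between cleat_loose_mid and hook_board below 0.06 m and horizontal distance between anchor_stored_mid and jar_a above 0.07 m and distance of knob_a from where it was at the start of the episode above 0.04 m) or (horizontal distance between cleat_loose_mid and hook_board below 0.06 m and horizontal distance between anchor_stored_mid and jar_b above 0.07 m and distance of knob_b from where it was at the start of the episode above 0.04 m) or (horizontal distance between cleat_loose_mid and hook_board below 0.06 m and horizontal distance between anchor_stored_mid and jar_c above 0.07 m and distance of knob_c from where it was at the start of the episode above 0.04 m) or (horizontal distance between anchor_loose_mid and hook_board below 0.06 m and horizontal distance between cleat_stored_mid and jar_a above 0.07 m and distance of knob_a from where it was at the start of the episode above 0.04 m) or (horizontal distance between anchor_loose_mid and hook_board below 0.06 m and horizontal distance between cleat_stored_mid and jar_b above 0.07 m and distance of knob_b from where it was at the start of the episode above 0.04 m) or (horizontal distance between anchor_loose_mid and hook_board below 0.06 m and horizontal distance between cleat_stored_mid and jar_c above 0.07 m and distance of knob_c from where it was at the start of the episode above 0.04 m)).
It fails at once if a jar is knocked over (tips by more than 0.35 rad) (angle between any of jar_a, jar_b, jar_c's own z axis and vertical above 0.35 rad).
It fails at once if the mallet, a belaying pin or the bench hook's casting is disturbed (by more than 30 mm) (distance of any of mallet_mid, pin_a_mid, pin_b_mid from where it was at the start of the episode above 0.03 m or distance of each of anchor_loose_mid, cleat_loose_mid from where it was at the start of the episode above 0.03 m).
It also fails if it takes over 64 s, if anything falls off the work surface, if the arm or the gripper's body presses on something with over 40 N, if the wrist force passes 120 N, or if a joint passes its speed limit or range.

## Robot

A 6-joint arm with a two-finger parallel gripper is mounted at the origin on the work surface. World frame = base frame: x ahead of the robot, y to its left, z up, the work surface at z = 0. Lengths are in m, angles in rad, forces in N, time in s.
With the tool pointing down it reaches from about 0.3 to 0.875 m from the base axis. Payload 6.4 kg.
Tool frame: the origin (TCP) lies between the finger pads; the fingertips stand tip_extent ahead of it and the grasp point (between the pads) lies 5 mm behind it (tip_extent is the distance from the TCP to the fingertips, in m); z points along the fingers, y is the direction in which the jaws open and shut (so a half turn about z gives the same grasp; the last joint's range is limited). The gripper opens to 85 mm and grips with 20 to 120 N. Pads are 22 mm wide; open, the fingers measure 114 mm over their backs; the gripper's body (76 mm by 85 mm) begins 54 mm behind the grasp point. The pads swing forward as they close: fully open they stand 13 mm farther back than shut.
Start: joints at [0.966, 0.181, 1.607, -0, 1.354, -0.206], TCP at [0.223, 0.53, 0.245] pointing down, gripper open.
Joint ranges: [-2.99, 2.99], [-0.89, 2.07], [0.3, 2.58], [-1.14, 4.28], [0, 2.63], [-3.12, 3.12]. Speed limits (rad/s): [2.57, 2.57, 3.01, 3.14, 3.14, 3.14].

## Interface

Orientations are given as a unit quaternion [w, x, y, z].
In Python, from bench import * gives the robot as it stands.
- The arm moves only by the shell command python3 -m jog 'ROWS'. ROWS is JSON, a list of rows, each a list of 3 entries, a list of its own where there are three numbers: the shift along the tool's x, y, z in mm, then the turn, a rotation vector about the tool's x, y, z in rad, then the opening, from 0 (shut) to 1 (fully open). A call has 1 to 20 rows; each row is the pose to reach, as a shift and turn from the pose measured when the call began, along the tool's axes at that moment; what a row does not reach only later rows make up. A row lasts 1/12 s, in which the tool goes at most 41.7 mm and 7.16 degrees, less where a joint would pass 70% of its speed; a pose out of reach is approached as far as the arm can. A call with a gripper value outside its range is refused whole. The fingers move at their own pace and stop on an object; the grip force is fixed at half the most. Time passes only in rows, so rows that repeat a pose let the fingers close. It gives the time, the measured TCP pose, the force and the opening at its end, in the units of the state.
- get_obs(): the state, without advancing time (a new reading comes with each control period).
- camera(name): name is "side" or "top"; returns (picture, depth): 420x560x3 uint8, red, green, blue; 420x560 float32, m along the optical axis (not along the pixel's ray), 0 where there is no reading.
- get_calibration(name): a dict with "fx", "fy", "cx", "cy" (pixels), "k1" (the pictures are not rectified: a ray, as slopes to the right and down, at radius r is drawn at 1 + k1 r^2 times it, then the intrinsics apply), "world_from_camera" (4x4, takes a point from camera to world coordinates). Camera axes: x right, y down, z forward; pixel columns grow to the right and rows downward; lengths in m; the calibration is good to about 2 mm. A picture is of the moment at which its call begins. get_calibration takes no time and is no camera call.
- hand_in(): hands the job in, once; it reports no verdict.
The state is a dict: "time_s": time; "q": joint angles; "dq": joint speeds; "joint_efforts": joint torques, N m; "eef_pos": TCP position; "eef_rot": TCP orientation; "wrist_force": force on the tool from outside, world axes, zero at the start; "torque": the same for the moment, N m; "opening": opening from 0.0 (shut) to 1.0 (fully open).
Only numpy, scipy, OpenCV 4.12 (cv2) and the standard library are available. Lean on these libraries where they do the work, as an engineer would, in place of code of your own. Each camera call takes 0.05 s, during which the arm holds its last target.

## Working session

There is one attempt and no reset: what is moved stays moved. The work goes in short steps, Python scripts to look and compute and a shell command to move; the robot and the scene stay as the last step left them, time stands still between calls to the robot, and variables do not carry over. Pictures are saved under pics/ and viewed, and the job is handed in when it is done.

```bash
ls; mkdir -p pics
python3 - <<'E'
from bench import *
import cv2,numpy as np
o=get_obs();print(o)
for n in("side","top"):
    p,d=camera(n);cv2.imwrite(f"pics/{n}0.png",p[:,:,::-1]);np.savez(f"{n}0.npz",p=p,d=d);c=get_calibration(n);print(n,c)
E
```

```text
pics
{'time_s': 0.0, 'q': array([ 9.65667655e-01,  1.81563023e-01,  1.60802791e+00, -4.19227518e-05,
        1.35379958e+00, -2.06308825e-01]), 'dq': array([-3.32706252e-05, -5.38216951e-04,  4.62877971e-04,  2.38827440e-03,
        8.37988551e-04, -1.19856970e-03]), 'joint_efforts': array([ 1.60292329e-04, -4.44881451e+01, -3.51332009e+01, -3.69381632e-04,
        8.94350029e-03,  3.08023516e-05]), 'eef_pos': array([0.22297555, 0.52941826, 0.24436216]), 'eef_rot': array([-3.35984257e-04,  1.98086461e-01,  9.80184139e-01, -8.34030240e-04]), 'wrist_force': array([ 0.18771734,  0.72129987, -0.30875165]), 'torque': array([0.02746804, 0.00821716, 0.00565178]), 'opening': 0.9988932582980269}
side {'fx': 545.922290054423, 'fy': 545.922290054423, 'cx': 272.79945368290913, 'cy': 215.1755914843018, 'k1': 0.05611704873758738, 'world_from_camera': array([[ 0.94626108, -0.15672589,  0.28289036,  0.11073426],
       [-0.32328442, -0.48215902,  0.81425418, -1.20699218],
       [ 0.00878343, -0.86195109, -0.50691535,  0.89926046],
       [ 0.        ,  0.        ,  0.        ,  1.        ]])}
top {'fx': 435.4170943409652, 'fy': 435.4170943409652, 'cx': 271.90864586949226, 'cy': 206.79534244557573, 'k1': -0.08604362550901797, 'world_from_camera': array([[ 0.00856187, -0.9936647 ,  0.11205871,  0.373523  ],
       [-0.99988971, -0.00714735,  0.01301864,  0.05818653],
       [-0.01213524, -0.11215781, -0.9936163 ,  1.59585942],
       [ 0.        ,  0.        ,  0.        ,  1.        ]])}
```

View pics/side0.png

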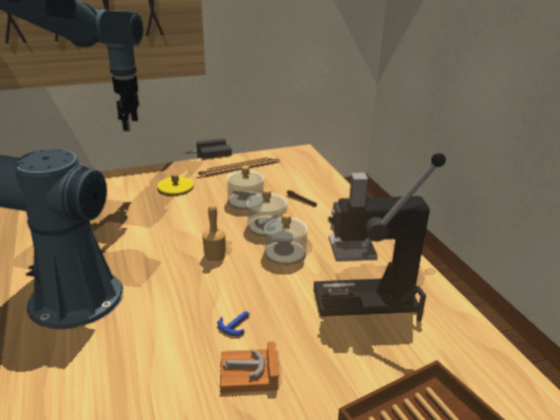

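View pics/top0.png

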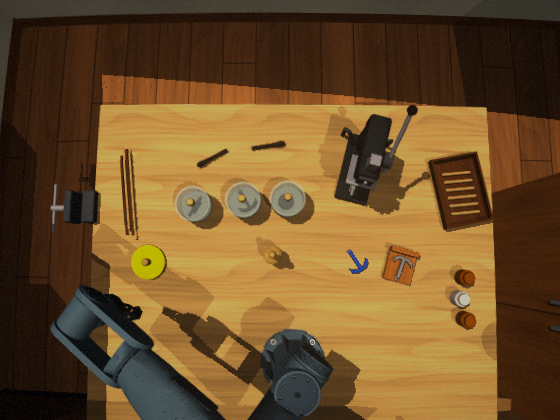

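Anchor (grey) lies on the bench hook at top (402,263), so the pressed casting is the cleat. The jars are at top (193,204), (242,200) and (288,198). I'll enlarge them to find the stored cleat.

Run:
```python
import cv2,numpy as np
t=cv2.imread("pics/top0.png");s=cv2.imread("pics/side0.png")
a=cv2.resize(t[170:235,165:315],(750,325),interpolation=cv2.INTER_CUBIC)
b=cv2.resize(s[160:270,210:320],(600,600),interpolation=cv2.INTER_CUBIC)
cv2.imwrite("pics/c1.png",a);cv2.imwrite("pics/c2.png",b)
cv2.imwrite("pics/c3.png",cv2.resize(s[150:320,300:440],(494,600),interpolation=cv2.INTER_CUBIC))
cv2.imwrite("pics/c4.png",cv2.resize(t[100:215,320:420],(522,600),interpolation=cv2.INTER_CUBIC))
```

```text
(no output)
```

View pics/c1.png

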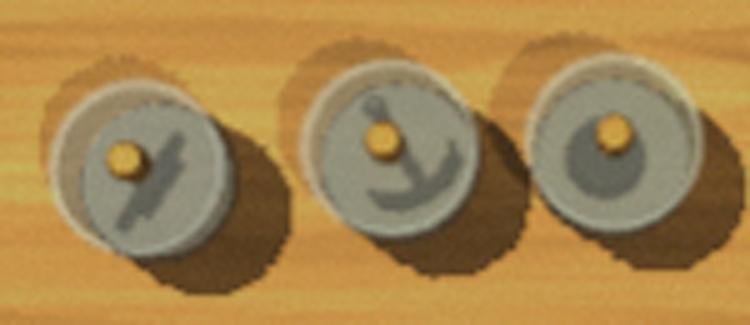

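View pics/c2.png

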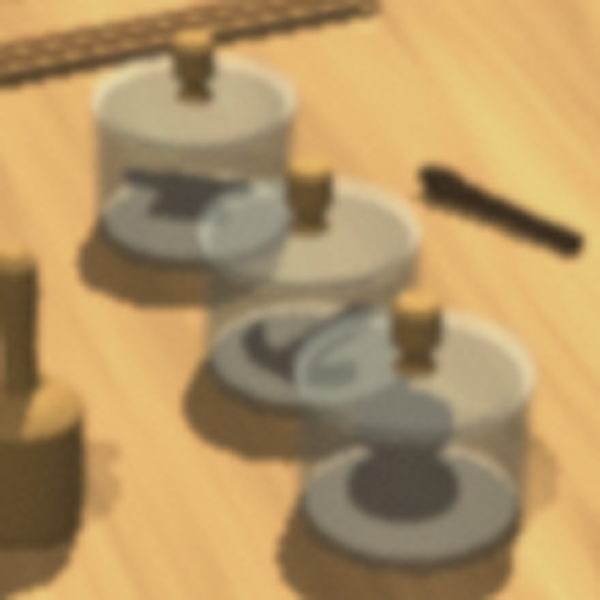

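View pics/c3.png

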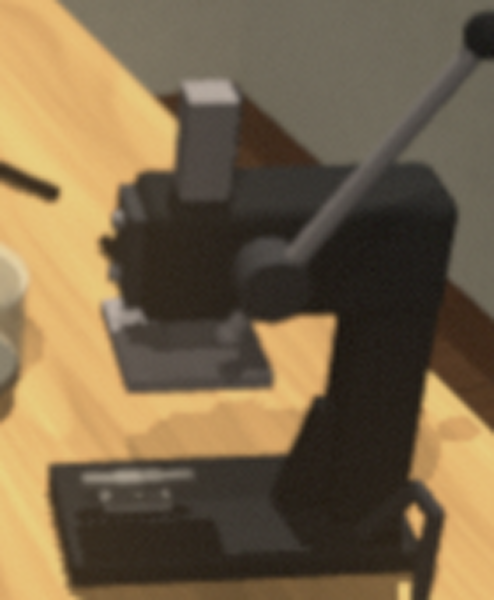

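View pics/c4.png

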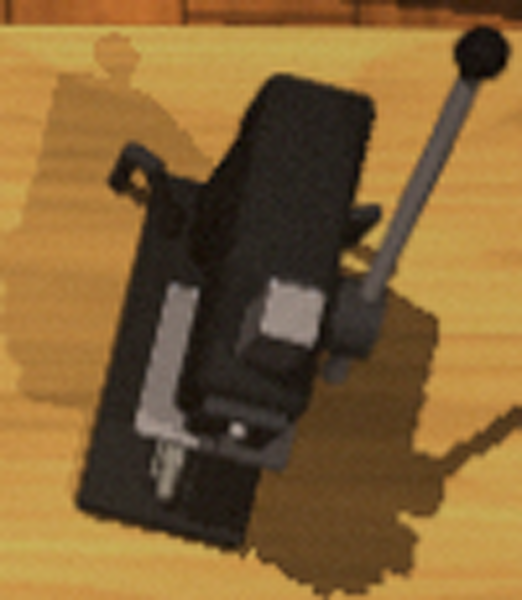

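Candidates at top: (193,204) a barred shape with a wider foot, the cleat; (242,200) an anchor; (288,198) a round capstan. The cleat twin is in the left jar (193,204). The side crop agrees: horned bar with a foot in the far jar at (245,190). The cleat on the press shows its near horn at top (352,190) and its body at side (338,288). Next I measure positions.

```bash
cat > h.py <<'E'
import numpy as np,cv2
from bench import get_calibration
C={n:get_calibration(n) for n in("side","top")}
def ray(n,u,v):
    c=C[n]; K=np.array([[c['fx'],0,c['cx']],[0,c['fy'],c['cy']],[0,0,1]])
    p=cv2.undistortPointsIter(np.array([[[u,v]]],float),K,np.array([c['k1'],0,0,0,0.]),None,None,(3,50,1e-12))[0,0]
    return np.array([p[0],p[1],1.])
def atz(n,u,v,z):
    T=C[n]['world_from_camera'];d=T[:3,:3]@ray(n,u,v);o=T[:3,3];return o+d*(z-o[2])/d[2]
def atd(n,u,v,dep):
    T=C[n]['world_from_camera'];return T[:3,:3]@(ray(n,u,v)*dep)+T[:3,3]
def cloud(n,d):
    h,w=d.shape;c=C[n];K=np.array([[c['fx'],0,c['cx']],[0,c['fy'],c['cy']],[0,0,1]])
    uu,vv=np.meshgrid(np.arange(w),np.arange(h))
    p=cv2.undistortPointsIter(np.stack([uu,vv],-1).reshape(-1,1,2).astype(float),K,np.array([c['k1'],0,0,0,0.]),None,None,(3,50,1e-12)).reshape(h,w,2)
    q=np.dstack([p,np.ones((h,w))])*d[...,None]
    T=C[n]['world_from_camera'];return q@T[:3,:3].T+T[:3,3]
def proj(n,P):
    T=np.linalg.inv(C[n]['world_from_camera']);q=T[:3,:3]@np.asarray(P)+T[:3,3];s=q[:2]/q[2];c=C[n]
    s=s*(1+c['k1']*(s@s));return s[0]*c['fx']+c['cx'],s[1]*c['fy']+c['cy']
E
python3 - <<'E'
from h import *
np.set_printoptions(precision=3,suppress=True)
t=np.load("top0.npz");s=np.load("side0.npz")
X=cloud("top",t['d']);Y=cloud("side",s['d'])
np.savez("cl0.npz",X=X,Y=Y)
for u,v in[(190,201),(241,198),(287,197),(146,262),(193,220),(205,190)]:print(u,v,X[v,u])
hsv=cv2.cvtColor(t['p'],cv2.COLOR_RGB2HSV)
# knobs: 
for n,P,Z,b in(("top",t['p'],X,[(180,192,200,212),(230,188,252,208),(276,187,298,208)]),("side",s['p'],Y,[(235,163,256,184),(256,188,277,207),(276,210,297,232)])):
  for x0,y0,x1,y1 in b:
    sub=Z[y0:y1,x0:x1];m=(sub[...,2]>0.103)&(sub[...,2]<.135)
    pts=sub[m];vv,uu=np.nonzero(m);print(n,m.sum(),uu.mean()+x0,vv.mean()+y0,pts.mean(0),pts.min(0),pts.max(0))
# press
def box(Z,lo,hi,xr,yr):
    m=(Z[...,2]>lo)&(Z[...,2]<hi)&(Z[...,0]>xr[0])&(Z[...,0]<xr[1])&(Z[...,1]>yr[0])&(Z[...,1]<yr[1]);return m
print(X[195,345],X[185,345],X[190,352],X[150,375],X[188,352])
for lo,hi in[(.015,.029),(.15,.178),(.27,.3),(.34,.37)]:
  m=box(X,lo,hi,(.3,.9),(-.4,0.0));pts=X[m]
  r=cv2.minAreaRect(pts[:,:2].astype(np.float32)*1000);print(lo,len(pts),r,pts[:,2].mean())
E
```

```text
190 201 [0.557 0.357 0.128]
241 198 [0.568 0.183 0.128]
287 197 [0.573 0.026 0.13 ]
146 262 [0.347 0.526 0.051]
193 220 [0.496 0.354 0.084]
205 190 [ 0.615  0.33  -0.006]
top 53 190.66037735849056 201.50943396226415 [0.555 0.355 0.126] [0.543 0.345 0.105] [0.568 0.368 0.135]
top 51 241.2549019607843 197.5686274509804 [0.57  0.182 0.126] [0.558 0.17  0.106] [0.583 0.194 0.134]
top 49 287.1020408163265 196.30612244897958 [0.576 0.026 0.127] [0.564 0.013 0.111] [0.587 0.037 0.134]
side 71 244.6338028169014 170.43661971830986 [0.552 0.348 0.119] [0.54  0.337 0.104] [0.565 0.371 0.131]
side 85 265.9764705882353 193.88235294117646 [0.567 0.172 0.119] [0.556 0.161 0.103] [0.582 0.197 0.132]
side 100 285.5 219.1 [0.573 0.014 0.119] [0.56  0.004 0.103] [0.587 0.034 0.132]
[ 0.596 -0.187  0.026] [ 0.633 -0.188  0.023] [ 0.611 -0.21   0.045] [ 0.7   -0.241  0.285] [ 0.618 -0.209  0.048]
0.015 1224 ((548.8118286132812, -280.6100769042969), (406.4693908691406, 477.7260437011719), 67.7501449584961) 0.02163714080220923
0.15 304 ((706.3829345703125, -238.3803253173828), (100.56681823730469, 207.4800567626953), 75.71949768066406) 0.1700544402092814
0.27 1330 ((703.423583984375, -253.64776611328125), (99.45433807373047, 216.51336669921875), 75.1847915649414) 0.2834571575073041
0.34 199 ((696.4258422851562, -260.2023620605469), (38.106441497802734, 150.92108154296875), 51.86680221557617) 0.3554246296367852
```

```bash
python3 - <<'E'
from h import *
np.set_printoptions(precision=3,suppress=True)
f=np.load("cl0.npz");X=f['X'];Y=f['Y']
def sel(Z,lo,hi,xr=(.5,.9),yr=(-.4,-.12)):
    return (Z[...,2]>lo)&(Z[...,2]<hi)&(Z[...,0]>xr[0])&(Z[...,0]<xr[1])&(Z[...,1]>yr[0])&(Z[...,1]<yr[1])
for lo,hi in[(.015,.029),(.278,.292),(.345,.365)]:
  m=sel(X,lo,hi).astype(np.uint8);
  k,l,st,_=cv2.connectedComponentsWithStats(m);i=1+np.argmax(st[1:,4]);pts=X[l==i]
  print(lo,len(pts),cv2.minAreaRect(pts[:,:2].astype(np.float32)*1000))
m=sel(Y,.015,.029).astype(np.uint8)
k,l,st,_=cv2.connectedComponentsWithStats(m);i=1+np.argmax(st[1:,4]);pts=Y[l==i];print('side',len(pts),cv2.minAreaRect(pts[:,:2].astype(np.float32)*1000))
# corners by picture at z=.022
for u,v in[(335,197),(366,205)]:print(atz("top",u,v,.022))
for u,v in[(314,280),(320,312)]:print(atz("side",u,v,.022))
# cleat points
m=sel(X,.034,.06,(.5,.75),(-.3,-.12));v,u=np.nonzero(m);print("topcleat",[(a,b,X[b,a].round(3).tolist()) for a,b in zip(u,v)])
m=sel(Y,.032,.06,(.5,.75),(-.3,-.12));v,u=np.nonzero(m);P=Y[m];print("sidecleat",len(P),P.mean(0),P.min(0),P.max(0),u.min(),u.max(),v.min(),v.max(),cv2.minAreaRect(P[:,:2].astype(np.float32)*1000))
for z in(.084,.089):
  m=(abs(X[...,2]-z)<.004)&(np.hypot(X[...,0]-.556,X[...,1]-.355)<.085);P=X[m]
  print(z,len(P),cv2.minEnclosingCircle(P[:,:2].astype(np.float32)),P.min(0),P.max(0))
E
python3 - <<'E'
import cv2
s=cv2.imread("pics/side0.png")
cv2.imwrite("pics/c5.png",cv2.resize(s[265:325,305:405],(800,480),interpolation=cv2.INTER_CUBIC))
t=cv2.imread("pics/top0.png")
cv2.imwrite("pics/c6.png",cv2.resize(t[180:230,165:225],(720,600),interpolation=cv2.INTER_CUBIC))
E
```

```text
0.015 818 ((696.030029296875, -235.96432495117188), (121.81685638427734, 246.9003143310547), 75.5820083618164)
0.278 1152 ((709.315185546875, -240.62664794921875), (70.14212036132812, 211.830810546875), 75.09309387207031)
0.345 146 ((655.031005859375, -227.72715759277344), (34.16561508178711, 38.597686767578125), 77.28170013427734)
side 2289 ((695.3287353515625, -241.94627380371094), (127.72868347167969, 249.32852172851562), 75.62001037597656)
[ 0.589 -0.151  0.022]
[ 0.56  -0.264  0.022]
[ 0.595 -0.151  0.022]
[ 0.559 -0.273  0.022]
topcleat [(np.int64(341), np.int64(177), [0.661, -0.172, 0.034]), (np.int64(340), np.int64(182), [0.642, -0.168, 0.036]), (np.int64(351), np.int64(185), [0.63, -0.207, 0.042]), (np.int64(352), np.int64(185), [0.629, -0.209, 0.049]), (np.int64(353), np.int64(185), [0.63, -0.214, 0.044]), (np.int64(354), np.int64(185), [0.629, -0.216, 0.05]), (np.int64(351), np.int64(186), [0.626, -0.206, 0.048]), (np.int64(352), np.int64(186), [0.626, -0.21, 0.046]), (np.int64(353), np.int64(186), [0.625, -0.213, 0.048]), (np.int64(354), np.int64(186), [0.625, -0.216, 0.0
[... 1629 characters left out ...]
350), np.int64(194), [0.597, -0.202, 0.045]), (np.int64(351), np.int64(194), [0.597, -0.205, 0.047]), (np.int64(352), np.int64(194), [0.595, -0.208, 0.055]), (np.int64(351), np.int64(195), [0.593, -0.206, 0.045]), (np.int64(356), np.int64(195), [0.595, -0.226, 0.035])]
sidecleat 295 [ 0.666 -0.234  0.045] [ 0.59  -0.27   0.032] [ 0.75  -0.205  0.059] 322 390 280 292 ((672.6320190429688, -230.6522216796875), (25.969688415527344, 169.18524169921875), 71.72156524658203)
0.084 293 ((0.5562962889671326, 0.3580581545829773), 0.06392782181501389) [0.495 0.295 0.08 ] [0.616 0.419 0.088]
0.089 720 ((0.5565364956855774, 0.35841500759124756), 0.06372537463903427) [0.495 0.295 0.085] [0.618 0.419 0.093]
```

View pics/c5.png

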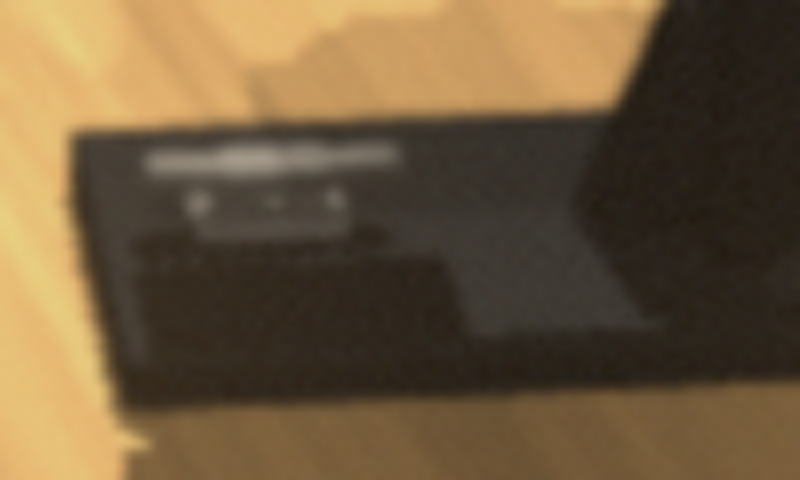

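View pics/c6.png

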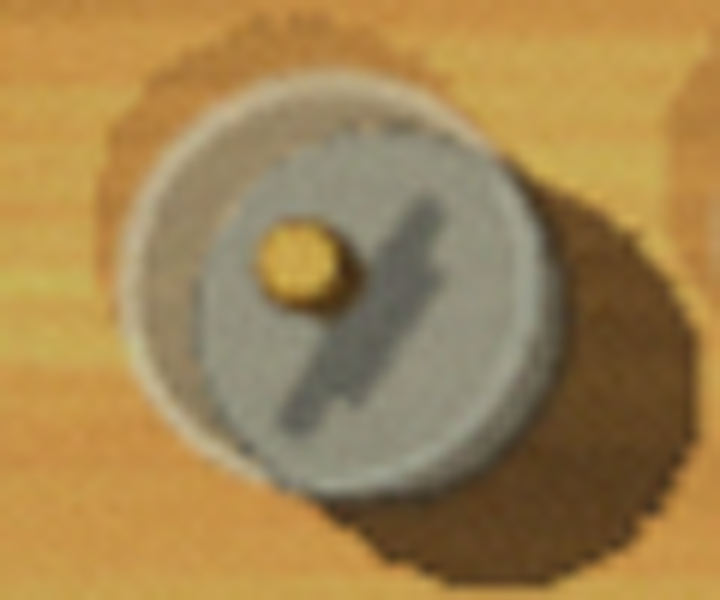

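Run:
```python
from h import *
import bench
print([k for k in dir(bench) if 'tip' in k.lower() or not k.startswith('_')][:40]); 
print(getattr(bench,'tip_extent',None))
np.set_printoptions(precision=4,suppress=True)
print("knob top",atz("top",165+300/12,180+262/12,.127),"side",atz("side",210+193/600*110,160+40/600*110,.129),atz("side",244.6,170.4,.118))
# jar rim circle by lid outline: crop outer ring of disc: left 118,right 560? 
for u,v,z in[(323.1,284.9,.047),(354.5,284.2,.047),(338.75,284.7,.048)]:print(atz("side",u,v,z))
for u,v in[(305+200/8,295),(305+350/8,295)]:print("foot",atz("side",u,v,.024))
# press frame pts 
x=np.array([.968,-.252]);c=np.array([.696,-.238]);print("bed",c-.069*x)
print("mallet",atz("top",271,250,.16))
print("twin",atz("top",165+282/12,180+430/12,.03),atz("top",165+435/12,180+200/12,.03))
s=cv2.imread("pics/side0.png")
for u0,v0,u1,v1 in[(300,265,400,310)]:pass
```

```text
['MotionError', 'camera', 'get_calibration', 'get_obs', 'hand_in', 'tip_extent']
0.014
knob top [0.5542 0.3575 0.127 ] side [0.5551 0.3496 0.129 ] [0.5524 0.3502 0.118 ]
[ 0.5949 -0.2067  0.047 ]
[ 0.6718 -0.2288  0.047 ]
[ 0.6323 -0.2194  0.048 ]
foot [ 0.608  -0.2233  0.024 ]
foot [ 0.6532 -0.238   0.024 ]
bed [ 0.6292 -0.2206]
mallet [0.3926 0.0788 0.16  ]
twin [0.5149 0.3813 0.03  ] [0.5854 0.3366 0.03  ]
```

Run:
```python
from h import *
for P in[(.555,.357,.115),(.555,.357,.129),(.555,.357,.089),(.555,.352,.129),(.555,.352,.089)]:
    a=proj("side",P);b=proj("top",P);print(P,"side crop",(a[0]-210)*600/110,(a[1]-160)*600/110,"top crop",(b[0]-165)*12,(b[1]-180)*12)
a=[(.5565+.063*np.cos(t),.358+.063*np.sin(t),.089) for t in np.linspace(0,6.28,72)]
im=cv2.imread("pics/side0.png");im=cv2.resize(im[160:270,210:320],(600,600));
for P in a:
    u,v=proj("side",P);cv2.circle(im,(int((u+.5-210)*5.4545),int((v+.5-160)*5.4545)),1,(0,0,255),-1)
im2=cv2.resize(cv2.imread("pics/top0.png")[180:230,165:225],(720,600))
for P in a:
    u,v=proj("top",P);cv2.circle(im2,(int((u+.5-165)*12),int((v+.5-180)*12)),2,(0,0,255),-1)
cv2.imwrite("pics/o1.png",np.hstack([im[:,:350],cv2.resize(im2,(450,375)) if 0 else cv2.copyMakeBorder(cv2.resize(im2,(450,375)),0,225,0,0,0)]))
```

```text
(0.555, 0.357, 0.115) side crop 189.80297690900701 55.99675334642442 top crop 310.2563442203236 264.5168238829423
(0.555, 0.357, 0.129) side crop 189.39146497229515 34.9176371966945 top crop 300.5893850185871 258.46503130054475
(0.555, 0.357, 0.089) side crop 190.55628812021752 94.69455675318468 top crop 327.74542123645756 275.4643039079101
(0.555, 0.352, 0.129) side crop 191.74197040130775 38.33808427330904 top crop 318.0176066565472 258.5810574617177
(0.555, 0.352, 0.089) side crop 192.88219430032154 98.20925352709655 top crop 344.7281062579293 275.57998234745105
```

View pics/o1.png

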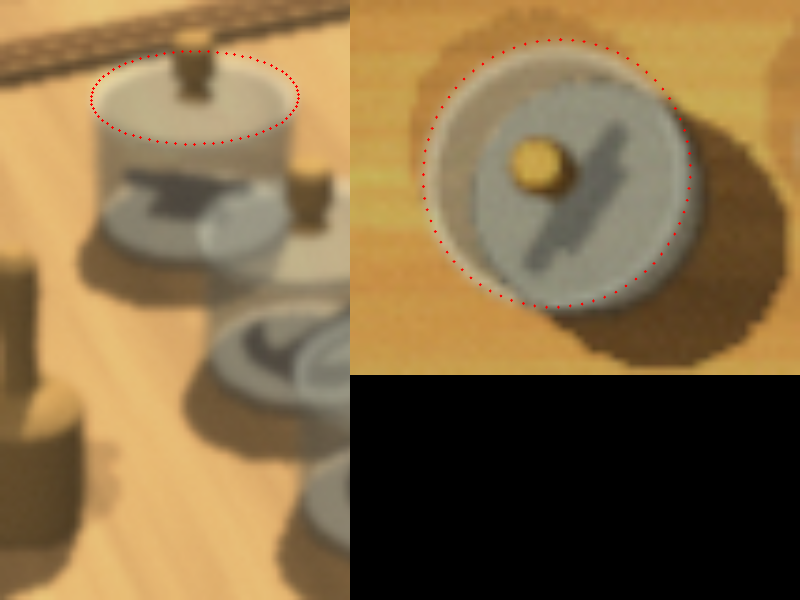

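```bash
cat > go.py <<'E'
import sys,numpy as np
from bench import get_obs
from scipy.spatial.transform import Rotation as R
def RT(o=None):
    o=o or get_obs();w,x,y,z=o['eef_rot'];return R.from_quat([x,y,z,w]),np.array(o['eef_pos'])
def tgt(az,tilt=0,taz=0):
    # tool y at azimuth az (deg) horizontal, tool z down, then tilted so tool z leans toward azimuth taz by tilt deg
    y=np.array([np.cos(np.radians(az)),np.sin(np.radians(az)),0]);z=np.array([0,0,-1.]);x=np.cross(y,z)
    M=R.from_matrix(np.c_[x,y,z])
    ax=np.array([np.sin(np.radians(taz)),-np.cos(np.radians(taz)),0]) # rotates -z toward taz
    return R.from_rotvec(np.radians(tilt)*ax)*M
def rel(p,Rt=None):
    r,p0=RT();print("shift mm",(r.inv().apply(np.array(p)-p0)*1000).round(1),"turn",(r.inv()*Rt).as_rotvec().round(3) if Rt is not None else "")
E
python3 - <<'E'
from go import *
rel([.555,.356,.2]);rel([.555,.356,.110],tgt(67.2))
r=tgt(75.4,40,-14.6);print(r.as_matrix().round(2))
E
```

```text
shift mm [-373.4  -30.9   44.4] turn 
shift mm [-373.4  -30.7  134.4] turn [-0.002 -0.    -0.001]
[[-0.74  0.25  0.62]
 [ 0.19  0.97 -0.16]
 [-0.64 -0.   -0.77]]
```

```bash
python3 -m jog '[[[-373,-31,44],[0,0,0],1],[[-373,-31,44],[0,0,0],1],[[-373,-31,44],[0,0,0],1],[[-373,-31,44],[0,0,0],1],[[-373,-31,44],[0,0,0],1],[[-373,-31,44],[0,0,0],1],[[-373,-31,44],[0,0,0],1],[[-373,-31,44],[0,0,0],1],[[-373,-31,44],[0,0,0],1],[[-373,-31,44],[0,0,0],0.7],[[-373,-31,44],[0,0,0],0.7],[[-373,-31,74],[0,0,0],0.7],[[-373,-31,90],[0,0,0],0.7],[[-373,-31,90],[0,0,0],0.7]]'
python3 - <<'E'
from h import *
from bench import *
from go import *
rel([.555,.356,.110],tgt(67.2))
for n in("side","top"):
    p,d=camera(n);b=p[:,:,::-1]
    c=b[110:230,190:310] if n=="side" else b[160:250,150:240]
    cv2.imwrite(f"pics/{n}1.png",cv2.resize(c,(400,400),interpolation=cv2.INTER_CUBIC))
cv2.imwrite("pics/j1.png",np.hstack([cv2.imread("pics/side1.png"),cv2.imread("pics/top1.png")]))
E
```

```text
time_s: 1.27
eef_pos: [0.5507, 0.3557, 0.1498]
eef_rot: [-0.004, 0.198, 0.98, -0.003]
wrist_force: [-1.2, -0.4, -1.0]
opening: 0.698
shift mm [-4.1  2.2 39.8] turn [-0.007 -0.006  0.   ]
```

View pics/j1.png

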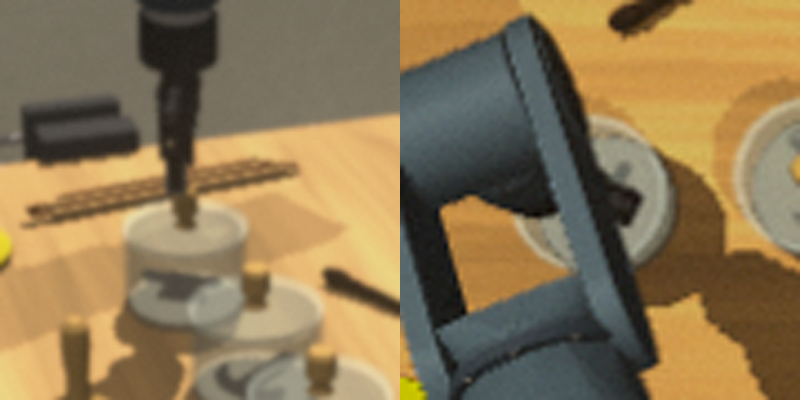

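The fingers are just over the knob (side crop tips at (177,185), knob at (186,205)), with about 4 mm of lag left in x. I'll descend and close.

```bash
python3 -m jog '[[[-4,2,20],[-0.007,-0.006,0],0.7],[[-4,2,39],[-0.007,-0.006,0],0.7],[[-4,2,39],[-0.007,-0.006,0],0.7],[[-4,2,39],[-0.007,-0.006,0],0.5],[[-4,2,39],[-0.007,-0.006,0],0],[[-4,2,39],[-0.007,-0.006,0],0],[[-4,2,39],[-0.007,-0.006,0],0],[[-4,2,39],[-0.007,-0.006,0],0],[[-4,2,39],[-0.007,-0.006,0],0],[[-4,2,39],[-0.007,-0.006,0],0]]'
```

```text
time_s: 2.2
eef_pos: [0.5587, 0.3577, 0.1178]
eef_rot: [0.004, 0.197, 0.98, 0.003]
wrist_force: [-1.3, -0.1, 6.9]
opening: 0.288
```

```bash
cat > look.py <<'E'
import sys
from h import *
from bench import *
def look(tag,sb,tb,w=400):
    o=[]
    for n,bx in(("side",sb),("top",tb)):
        if bx is None: continue
        p,d=camera(n);np.savez(f"{n}_{tag}.npz",p=p,d=d);c=p[bx[1]:bx[3],bx[0]:bx[2],::-1]
        o.append(cv2.resize(c,(w,int(w*c.shape[0]/c.shape[1])),interpolation=cv2.INTER_CUBIC))
    h=max(x.shape[0] for x in o)
    cv2.imwrite(f"pics/{tag}.png",np.hstack([cv2.copyMakeBorder(x,0,h-x.shape[0],0,0,0) for x in o]))
E
python3 - <<'E'
from look import *
look("l2",(190,120,310,240),None,600)
print(get_obs()['eef_pos'],get_obs()['wrist_force'],get_obs()['opening'])
E
```

```text
[0.55863732 0.35769542 0.1177333 ] [-1.55539777  1.5419384   6.94660362] 0.2932065282352006
```

View pics/l2.png

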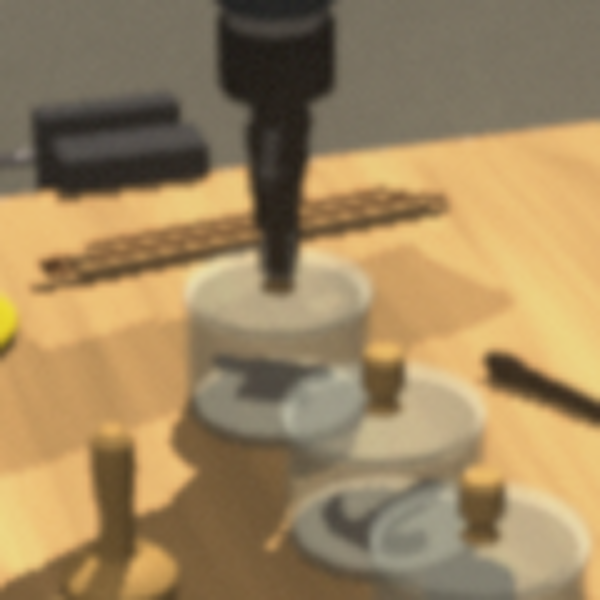

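```bash
python3 -m jog '[[[0,0,-15],[0,0,0],0],[[0,0,-40],[0,0,0],0],[[0,0,-75],[0,0,0],0],[[0,0,-75],[0,0,0],0],[[0,0,-75],[0,0,0],0]]'
python3 - <<'E'
from look import *
look("l3",(190,80,310,200),None,600)
from go import *
print(get_obs()['eef_pos'],get_obs()['wrist_force'],get_obs()['opening'])
rel([.41,.30,.055],tgt(67.2))
E
```

```text
time_s: 2.67
eef_pos: [0.5598, 0.3582, 0.1965]
eef_rot: [0.007, 0.197, 0.98, 0.005]
wrist_force: [-1.2, 0.2, -2.7]
opening: 0.284
[0.55846264 0.35758852 0.19404559] [-0.24529626 -0.55910198 -2.14946379] 0.2900942214877649
shift mm [ 115.8 -111.8  137.1] turn [0.009 0.008 0.001]
```

View pics/l3.png

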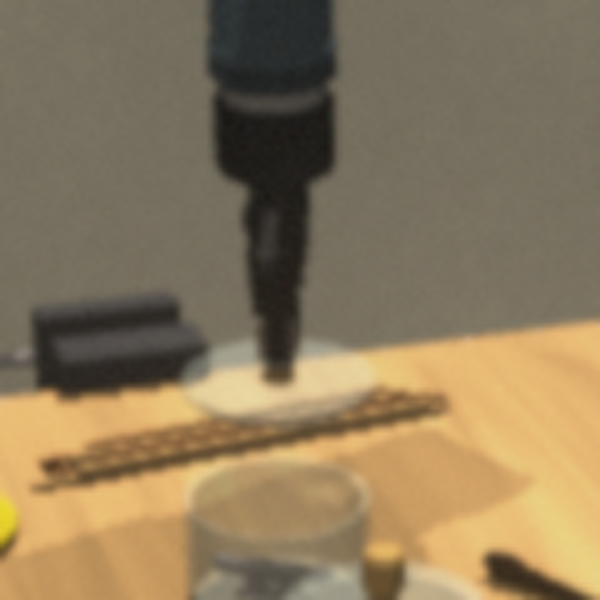

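The lid is off and level in the gripper (side crop (278,375)). I'll carry it to (0.41, 0.30).

```bash
python3 -m jog '[[[29,-28,0],[0,0,0],0],[[58,-56,0],[0.009,0.008,0],0],[[87,-84,0],[0.009,0.008,0],0],[[116,-112,0],[0.009,0.008,0],0],[[116,-112,0],[0.009,0.008,0],0],[[116,-112,30],[0.009,0.008,0],0],[[116,-112,65],[0.009,0.008,0],0],[[116,-112,100],[0.009,0.008,0],0],[[116,-112,130],[0.009,0.008,0],0],[[116,-112,138],[0.009,0.008,0],0],[[116,-112,138],[0.009,0.008,0],0],[[116,-112,138],[0.009,0.008,0],0]]';python3 - <<'E'
from go import *
rel([.41,.30,.042],tgt(67.2))
E
```

```text
time_s: 3.72
eef_pos: [0.4097, 0.2999, 0.0542]
eef_rot: [-0.0, 0.197, 0.98, -0.0]
wrist_force: [0.4, -0.6, -0.7]
opening: 0.292
shift mm [-0.3  0.3 12.2] turn [-0.001 -0.001  0.001]
```

```bash
python3 -m jog '[[[0,0,6],[0,0,0],0],[[0,0,11],[0,0,0],0],[[0,0,13],[0,0,0],0],[[0,0,14],[0,0,0],0],[[0,0,14],[0,0,0],0]]'
```

```text
time_s: 4.13
eef_pos: [0.41, 0.3, 0.0408]
eef_rot: [-0.0, 0.197, 0.98, -0.0]
wrist_force: [-1.8, -1.3, 1.6]
opening: 0.29
```

```bash
python3 -m jog '[[[0,0,0],[0,0,0],0.35],[[0,0,0],[0,0,0],0.55],[[0,0,0],[0,0,0],0.7],[[0,0,0],[0,0,0],0.7],[[0,0,0],[0,0,0],0.7],[[0,0,-30],[0,0,0],0.7],[[0,0,-70],[0,0,0],0.7],[[0,0,-110],[0,0,0],0.7],[[0,0,-150],[0,0,0],0.7],[[0,0,-190],[0,0,0],0.7],[[0,0,-230],[0,0,0],0.7],[[0,0,-230],[0,0,0],0.7]]'
python3 - <<'E'
from look import *
look("l4",(150,120,330,300),(130,150,310,330),400)
E
```

```text
time_s: 5.13
eef_pos: [0.4138, 0.3019, 0.2802]
eef_rot: [0.006, 0.197, 0.98, 0.004]
wrist_force: [0.9, 0.2, 0.9]
opening: 0.695
```

View pics/l4.png

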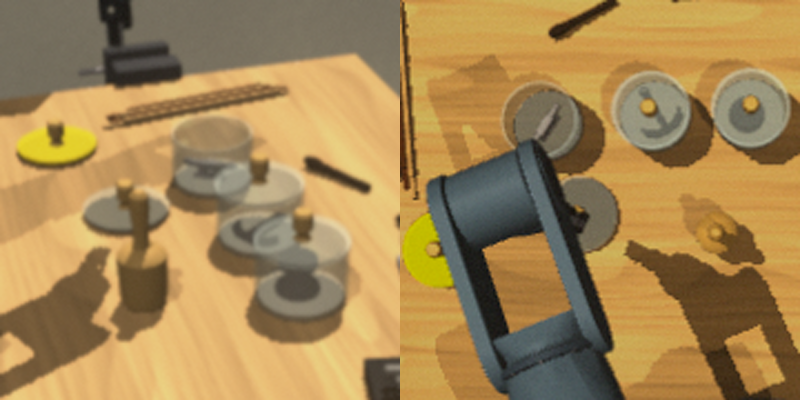

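Lid lies flat on the bench (side crop (125,205)), the jar is open, and the twin inside is visible at top crop (550,120). Next is the press.

Run:
```python
from go import *
T=tgt(74,45,-16);print(T.as_matrix().round(2))
rel([.48,-.17,.27],T); rel([.542,-.192,.136],T)
```

```text
[[-0.68  0.28  0.68]
 [ 0.19  0.96 -0.19]
 [-0.71  0.   -0.71]]
shift mm [-245.6 -407.4    2.7] turn [-0.044 -0.781 -0.113]
shift mm [-310.8 -404.1  136.9] turn [-0.044 -0.781 -0.113]
```

```bash
python3 -m jog '[[[-246,-407,3],[-0.044,-0.781,-0.113],0.5],[[-246,-407,3],[-0.044,-0.781,-0.113],0.5],[[-246,-407,3],[-0.044,-0.781,-0.113],0.5],[[-246,-407,3],[-0.044,-0.781,-0.113],0.5],[[-246,-407,3],[-0.044,-0.781,-0.113],0.5],[[-246,-407,3],[-0.044,-0.781,-0.113],0.5],[[-246,-407,3],[-0.044,-0.781,-0.113],0.5],[[-246,-407,3],[-0.044,-0.781,-0.113],0.5],[[-246,-407,3],[-0.044,-0.781,-0.113],0.5],[[-246,-407,3],[-0.044,-0.781,-0.113],0.5],[[-246,-407,3],[-0.044,-0.781,-0.113],0.5],[[-246,-407,3],[-0.044,-0.781,-0.113],0.5],[[-246,-407,3],[-0.044,-0.781,-0.113],0.5],[[-246,-407,3],[-0.044,-0.781,-0.113],0.5]]';python3 - <<'E'
from go import *
T=tgt(74,45,-16)
rel([.542,-.192,.136],T); rel([.6303,-.2176,.044],T)
E
```

```text
time_s: 6.4
eef_pos: [0.4796, -0.1774, 0.269]
eef_rot: [0.379, 0.133, 0.914, -0.056]
wrist_force: [0.1, -0.1, 0.8]
opening: 0.495
shift mm [ 48.8   3.9 139.3] turn [-0.008 -0.    -0.006]
shift mm [ 48.8   4.6 269.4] turn [-0.008 -0.    -0.006]
```

```bash
python3 -m jog '[[[20,4,35],[-0.008,0,-0.006],0.5],[[49,4,70],[-0.008,0,-0.006],0.5],[[49,4,105],[-0.008,0,-0.006],0.5],[[49,4,139],[-0.008,0,-0.006],0.5],[[49,4,160],[-0.008,0,-0.006],0.5],[[49,4,160],[-0.008,0,-0.006],0.5],[[49,4,160],[-0.008,0,-0.006],0.5]]';python3 - <<'E'
from go import *
T=tgt(74,45,-16)
rel([.6303,-.2176,.044],T)
from look import *
look("l5",(290,180,430,320),(320,140,420,240),400)
E
```

```text
time_s: 6.98
eef_pos: [0.5552, -0.194, 0.1207]
eef_rot: [0.374, 0.128, 0.917, -0.052]
wrist_force: [-0.4, -0.4, 0.5]
opening: 0.499
shift mm [ -2.5  -2.2 109.8] turn [ 0.002 -0.01   0.   ]
```

View pics/l5.png

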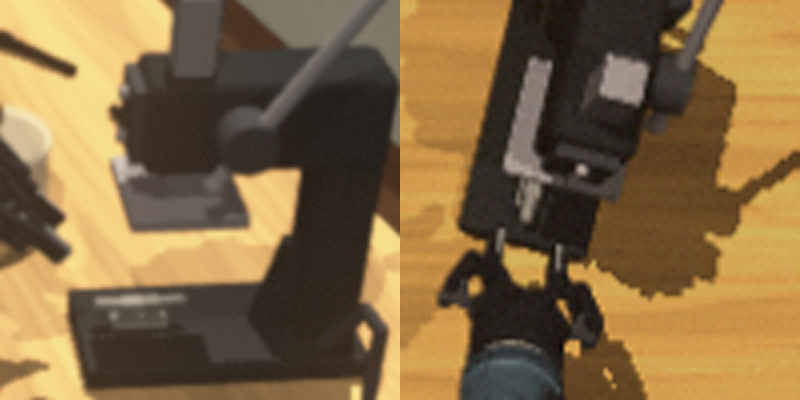

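Top crop: finger midline at (530,248), cleat horn at (527,200). With perspective taken into account the approach line meets it. I'll go in.

```bash
python3 -m jog '[[[-2,-2,35],[0.002,-0.01,0],0.5],[[-2,-2,65],[0.002,-0.01,0],0.5],[[-2,-2,85],[0.002,-0.01,0],0.5],[[-2,-2,92],[0.002,-0.01,0],0.5],[[-2,-2,92],[0.002,-0.01,0],0.5],[[-2,-2,92],[0.002,-0.01,0],0.5]]';python3 - <<'E'
from go import *
T=tgt(74,45,-16)
rel([.6303,-.2176,.044],T)
from look import *
look("l6",(300,220,400,320),(320,150,400,230),400)
E
```

```text
time_s: 7.58
eef_pos: [0.6267, -0.2138, 0.0804]
eef_rot: [0.362, 0.132, 0.921, -0.052]
wrist_force: [-1.0, 0.3, -0.2]
opening: 0.495
shift mm [21.5 -2.6 29.7] turn [-0.005 -0.037 -0.003]
```

View pics/l6.png

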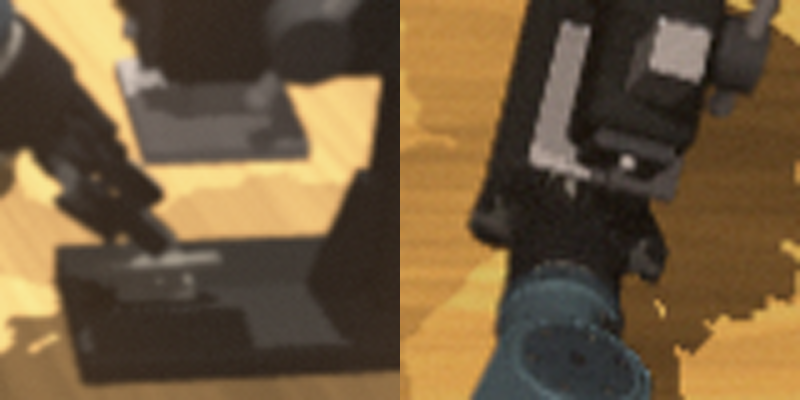

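```bash
python3 -m jog '[[[10,-2,0],[-0.005,-0.037,-0.003],0.5],[[20,-2,2],[-0.005,-0.037,-0.003],0.5],[[21,-2,10],[-0.005,-0.037,-0.003],0.5],[[21,-2,15],[-0.005,-0.037,-0.003],0.5],[[21,-2,15],[-0.005,-0.037,-0.003],0.5],[[21,-2,15],[-0.005,-0.037,-0.003],0.5]]';python3 - <<'E'
from go import *
T=tgt(74,45,-16)
rel([.6303,-.2176,.044],T);o=get_obs();print(o['q'],o['joint_efforts'])
E
```

```text
time_s: 8.18
eef_pos: [0.63, -0.2138, 0.0748]
eef_rot: [0.36, 0.133, 0.922, -0.051]
wrist_force: [-1.1, 0.7, -0.8]
opening: 0.499
shift mm [19.8 -3.7 23.6] turn [-0.003 -0.042 -0.007]
[-0.60612654  0.33781783  2.02935399  1.31506912  0.22370971 -3.11747947] [-3.89714388e-02 -4.19335842e+01 -2.49333733e+01  7.27003589e-01
 -8.92267353e-02 -1.31556521e-04]
```

Joint 6 is at its limit (-3.117) here, which explains the error. The half-turned grasp puts it near 0, so I'll back out and flip.

```bash
python3 -m jog '[[[0,0,-30],[0,0,0],0.5],[[0,0,-60],[0,0,0],0.5],[[0,0,-90],[0,0,0.1],0.5],[[0,0,-110],[0,0,0.2],0.5],[[0,0,-110],[0,0,0.32],0.5],[[0,0,-110],[0,0,0.44],0.5],[[0,0,-110],[0,0,0.56],0.5],[[0,0,-110],[0,0,0.68],0.5],[[0,0,-110],[0,0,0.8],0.5],[[0,0,-110],[0,0,0.92],0.5],[[0,0,-110],[0,0,1.04],0.5],[[0,0,-110],[0,0,1.16],0.5],[[0,0,-110],[0,0,1.28],0.5],[[0,0,-110],[0,0,1.4],0.5],[[0,0,-110],[0,0,1.52],0.5],[[0,0,-110],[0,0,1.64],0.5],[[0,0,-110],[0,0,1.64],0.5]]';python3 - <<'E'
from go import *
T=tgt(254,45,-16);print(T.as_matrix().round(2))
rel([.555,-.196,.12],T);o=get_obs();print(o['q'])
E
```

```text
time_s: 9.6
eef_pos: [0.5585, -0.1928, 0.1556]
eef_rot: [0.282, 0.766, 0.53, 0.229]
wrist_force: [-0.2, -0.4, 0.9]
opening: 0.506
[[ 0.68 -0.28  0.68]
 [-0.19 -0.96 -0.19]
 [ 0.71  0.   -0.71]]
shift mm [ -6.  -25.5  24.5] turn [-0.03   0.036  1.491]
[-6.69859441e-01  1.02188374e-03  2.19774692e+00  8.41755479e-01
  3.49212154e-01 -1.02489012e+00]
```

```bash
python3 -m jog '[[[-6,-25,15],[-0.003,0.003,0.12],0.5],[[-6,-25,15],[-0.005,0.006,0.24],0.5],[[-6,-25,15],[-0.008,0.009,0.36],0.5],[[-6,-25,15],[-0.01,0.012,0.48],0.5],[[-6,-25,15],[-0.012,0.015,0.6],0.5],[[-6,-25,15],[-0.015,0.018,0.72],0.5],[[-6,-25,15],[-0.017,0.02,0.84],0.5],[[-6,-25,15],[-0.02,0.024,0.96],0.5],[[-6,-25,15],[-0.022,0.027,1.08],0.5],[[-6,-25,15],[-0.025,0.03,1.2],0.5],[[-6,-25,15],[-0.027,0.033,1.32],0.5],[[-6,-25,15],[-0.03,0.036,1.44],0.5],[[-6,-25,15],[-0.03,0.036,1.49],0.5],[[-6,-25,15],[-0.03,0.036,1.49],0.5],[[-6,-25,15],[-0.03,0.036,1.49],0.5]]';python3 - <<'E'
from go import *
T=tgt(254,45,-16)
rel([.555,-.196,.12],T);rel([.6303,-.2176,.044],T);o=get_obs();print(o['q'])
E
```

```text
time_s: 10.85
eef_pos: [0.5492, -0.1943, 0.1273]
eef_rot: [0.054, 0.915, -0.126, 0.379]
wrist_force: [0.9, -0.2, 0.1]
opening: 0.504
shift mm [-0.9 -0.   9.4] turn [ 0.    -0.     0.005]
shift mm [  0.7  -0.  118.6] turn [ 0.    -0.     0.005]
[-0.7016984   0.05340369  2.25118056  1.25985393  0.30911484  0.0126646 ]
```

```bash
python3 -m jog '[[[1,0,20],[0,0,0.005],0.5],[[1,0,40],[0,0,0.005],0.5],[[1,0,60],[0,0,0.005],0.5],[[1,0,75],[0,0,0.005],0.5],[[1,0,90],[0,0,0.005],0.5],[[1,0,95],[0,0,0.005],0.5],[[1,0,95],[0,0,0.005],0.5],[[1,0,95],[0,0,0.005],0.5]]';python3 - <<'E'
from go import *
T=tgt(254,45,-16)
rel([.6303,-.2176,.044],T);o=get_obs();print(o['q'])
from look import *
look("l7",(300,220,400,320),None,600)
E
```

```text
time_s: 11.52
eef_pos: [0.6142, -0.2128, 0.0607]
eef_rot: [0.054, 0.915, -0.128, 0.379]
wrist_force: [-0.2, -0.1, 0.1]
opening: 0.5
shift mm [ 0.1  0.2 23.7] turn [-0.     0.001  0.002]
[-0.63464164  0.35378265  2.08576328  1.76718503  0.25342577 -0.46101278]
```

View pics/l7.png

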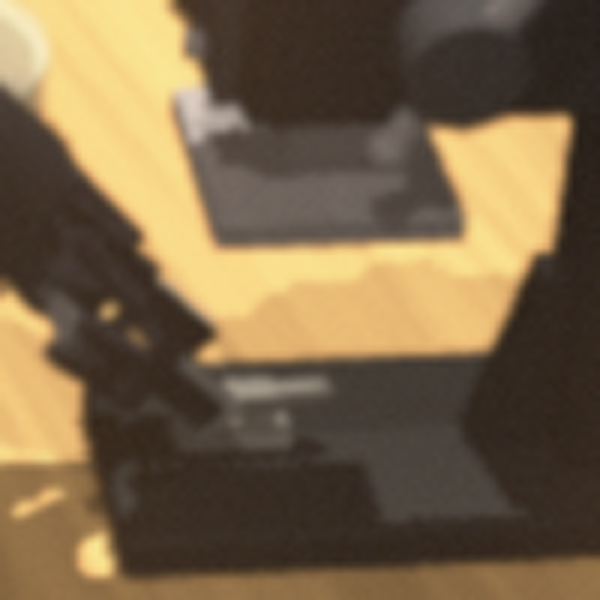

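On track: the near finger is in front of the cleat and the far finger behind it (crop (210,415) and (205,335)). I'll do the last 24 mm and close.

```bash
python3 -m jog '[[[0,0,12],[0,0,0],0.5],[[0,0,22],[0,0,0],0.5],[[0,0,24],[0,0,0],0.5],[[0,0,24],[0,0,0],0.5],[[0,0,24],[0,0,0],0],[[0,0,24],[0,0,0],0],[[0,0,24],[0,0,0],0],[[0,0,24],[0,0,0],0],[[0,0,24],[0,0,0],0],[[0,0,24],[0,0,0],0]]';python3 - <<'E'
from go import *
T=tgt(254,45,-16)
rel([.6303,-.2176,.044],T);o=get_obs();print(o['q'])
from look import *
look("l8",(300,220,400,320),None,600)
E
```

```text
time_s: 12.4
eef_pos: [0.6305, -0.2175, 0.0449]
eef_rot: [0.054, 0.915, -0.128, 0.379]
wrist_force: [-5.2, 2.2, 6.8]
opening: 0.161
shift mm [-0.7  0.1  0.5] turn [ 0.    -0.001  0.002]
[-0.62127713  0.41891578  2.04115819  1.86855459  0.25068803 -0.55475766]
```

View pics/l8.png

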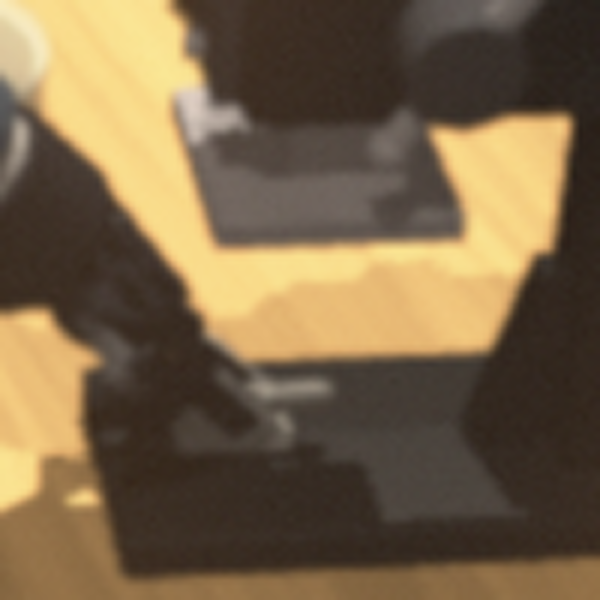

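```bash
python3 -m jog '[[[0,0,-15],[0,0,0],0],[[0,0,-35],[0,0,0],0],[[0,0,-60],[0,0,0],0],[[0,0,-85],[0,0,0],0],[[0,0,-110],[0,0,0],0],[[0,0,-140],[0,0,0],0],[[0,0,-160],[0,0,0],0],[[0,0,-160],[0,0,0],0],[[0,0,-160],[0,0,0],0]]';python3 - <<'E'
from go import *
o=get_obs();print(o['q'],o['opening'])
rel([.46,-.14,.25],tgt(254,0,0))
from look import *
look("l9",(250,130,390,270),(310,150,410,250),400)
E
```

```text
time_s: 13.2
eef_pos: [0.5216, -0.1866, 0.159]
eef_rot: [0.055, 0.914, -0.128, 0.38]
wrist_force: [0.6, -0.2, -1.8]
opening: 0.16
[-0.73885557 -0.10238388  2.31210071  1.03462599  0.37311042  0.23021417] 0.15997750614695527
shift mm [  13.8  -27.6 -115.3] turn [ 0.002 -0.789  0.002]
```

View pics/l9.png

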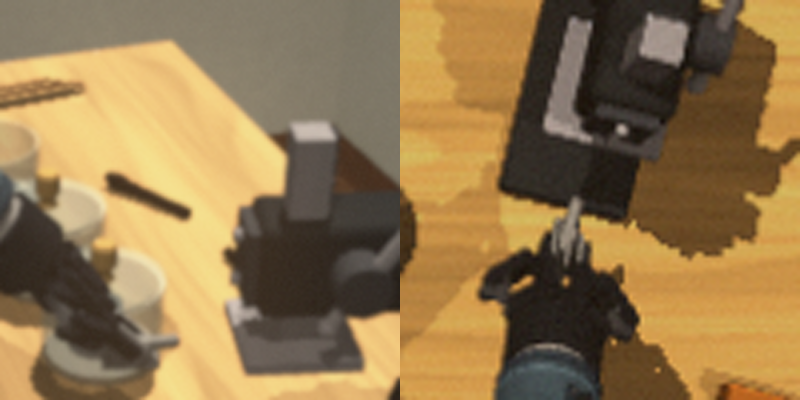

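Cleat is held firmly (top crop (572,230)). I'll set it on the free bench in front of the press and regrasp it upright, so it goes into the jar flat.

Run:
```python
from go import *
T=tgt(254,45,-16)
rel([.53,-.11,.12],T);rel([.53,-.11,.045],T);rel([.53,-.11,.023],T)
```

```text
shift mm [-35.7 -75.7  17.1] turn [ 0.    -0.001  0.001]
shift mm [-88.8 -75.8  70.1] turn [ 0.    -0.001  0.001]
shift mm [-104.4  -75.8   85.7] turn [ 0.    -0.001  0.001]
```

```bash
python3 -m jog '[[[-18,-38,9],[0,0,0],0],[[-36,-76,17],[0,0,0],0],[[-55,-76,36],[0,0,0],0],[[-75,-76,56],[0,0,0],0],[[-89,-76,70],[0,0,0],0],[[-89,-76,70],[0,0,0],0],[[-89,-76,70],[0,0,0],0]]';python3 - <<'E'
from go import *
T=tgt(254,45,-16);print(get_obs()['q'])
rel([.53,-.11,.023],T)
E
```

```text
time_s: 13.88
eef_pos: [0.5324, -0.1049, 0.0591]
eef_rot: [0.045, 0.916, -0.125, 0.379]
wrist_force: [-0.0, -0.8, -2.2]
opening: 0.159
[-0.52307907  0.18109343  2.34525065  2.23523833  0.24109922 -0.85341551]
shift mm [-26.1   6.1  24.8] turn [-0.018  0.001 -0.   ]
```

```bash
python3 -m jog '[[[-10,6,9],[-0.018,0,0],0],[[-20,6,18],[-0.018,0,0],0],[[-23,6,22],[-0.018,0,0],0],[[-23,6,22],[-0.018,0,0],0],[[-23,6,22],[-0.018,0,0],0]]';python3 - <<'E'
from go import *
T=tgt(254,45,-16);print(get_obs()['q'],get_obs()['wrist_force'])
rel([.53,-.11,.0225],T)
from look import *
look("l10",(250,200,350,300),None,500)
E
```

```text
time_s: 14.3
eef_pos: [0.5293, -0.1096, 0.0246]
eef_rot: [0.053, 0.916, -0.129, 0.376]
wrist_force: [-0.4, -0.0, -1.9]
opening: 0.157
[-0.52345758  0.29800841  2.33314933  2.53834904  0.30440242 -1.16392486] [-0.37740187 -0.01004657 -1.93556625]
shift mm [-0.9  0.2  2. ] turn [-0.     0.007 -0.001]
```

View pics/l10.png

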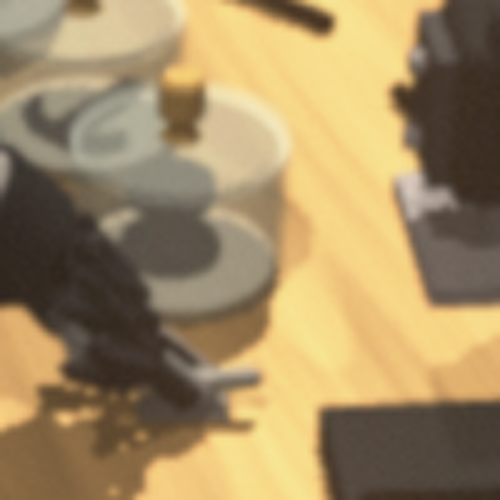

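Near touch. I'll go down 2–3 mm more and release.

```bash
python3 -m jog '[[[-2,0,2],[0,0,0],0],[[-2,0,3],[0,0,0],0],[[-2,0,3],[0,0,0],0]]'; python3 -m jog '[[[0,0,0],[0,0,0],0.25],[[0,0,0],[0,0,0],0.4],[[0,0,0],[0,0,0],0.5],[[0,0,0],[0,0,0],0.5],[[0,0,-25],[0,0,0],0.5],[[0,0,-60],[0,0,0],0.5],[[0,0,-100],[0,0,0],0.5],[[0,0,-140],[0,0,0],0.5],[[0,0,-180],[0,0,0],0.5],[[0,0,-180],[0,0,0],0.5]]';python3 - <<'E'
from go import *
print(get_obs()['q'],get_obs()['wrist_force'])
from look import *
look("l11",(250,200,350,300),(290,160,390,260),400)
f=np.load("side_l11.npz");Y=cloud("side",f['d']);g=np.load("top_l11.npz");X=cloud("top",g['d'])
for n,Z in(("s",Y),("t",X)):
    m=(Z[...,2]>.012)&(Z[...,2]<.04)&(Z[...,0]>.47)&(Z[...,0]<.585)&(Z[...,1]>-.16)&(Z[...,1]<-.055)
    v,u=np.nonzero(m);P=Z[m];print(n,len(P),P.mean(0),cv2.minAreaRect(P[:,:2].astype(np.float32)*1000))
E
```

```text
time_s: 14.6
eef_pos: [0.5311, -0.11, 0.0224]
eef_rot: [0.053, 0.915, -0.129, 0.378]
wrist_force: [-4.8, 1.8, 8.4]
opening: 0.16
time_s: 15.43
eef_pos: [0.4653, -0.0826, 0.1031]
eef_rot: [0.042, 0.914, -0.124, 0.383]
wrist_force: [-0.0, 0.2, -0.2]
opening: 0.499
[-0.59400659 -0.15840224  2.52872631  1.52383315  0.24596575 -0.17734656] [-0.03796157  0.21818328 -0.22409108]
s 164 [ 0.5314161  -0.11553873  0.02299084] ((531.4234619140625, -114.04805755615234), (20.97787094116211, 83.21074676513672), 78.35118865966797)
t 85 [ 0.53394515 -0.10756436  0.02507555] ((528.6146240234375, -110.08573913574219), (73.47679901123047, 61.533267974853516), 30.47020149230957)
```

View pics/l11.png

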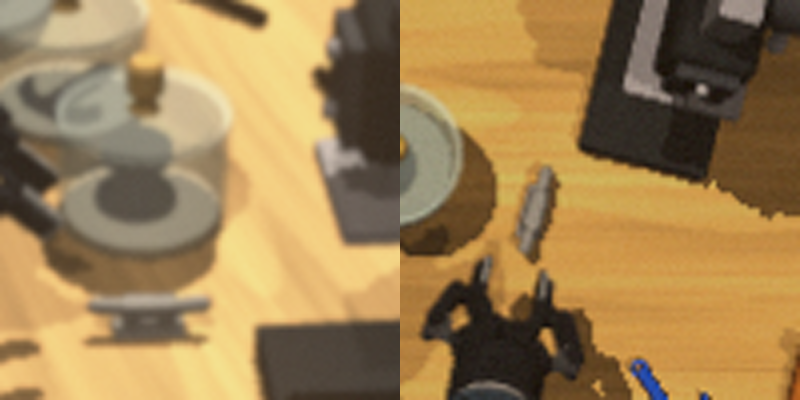

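Run:
```python
from h import *
np.set_printoptions(precision=4,suppress=True)
a=atz("top",326.2,201.2,.022);b=atz("top",322,224.5,.022);print(a,b,(a+b)/2,np.degrees(np.arctan2(a[1]-b[1],a[0]-b[0])),np.hypot(*(a-b)[:2]))
g=np.load("top_l11.npz");X=cloud("top",g['d']);f=np.load("side_l11.npz");Y=cloud("side",f['d'])
for n,Z in(("t",X),("s",Y)):
    m=(abs(Z[...,2]-.081)<.008)&(np.hypot(Z[...,0]-.556,Z[...,1]-.356)<.075);P=Z[m]
    print(n,m.sum(),cv2.minEnclosingCircle(P[:,:2].astype(np.float32)) if m.sum()>3 else '')
im=g['p'][175:235,160:230,::-1];im=cv2.resize(im,(700,600),interpolation=cv2.INTER_CUBIC)
for (r,z,col) in((.062,.083,(0,0,255)),(.062,0,(255,0,0))):
  for t in np.linspace(0,6.28,60):
    u,v=proj("top",(.5565+r*np.cos(t),.357+r*np.sin(t),z));cv2.circle(im,(int((u+.5-160)*10),int((v+.5-175)*10)),1,col,-1)
cv2.imwrite("pics/o2.png",im)
im=f['p'][150:220,210:280,::-1];im=cv2.resize(im,(600,600),interpolation=cv2.INTER_CUBIC)
for (r,z,col) in((.062,.083,(0,0,255)),(.062,0,(255,0,0))):
  for t in np.linspace(0,6.28,60):
    u,v=proj("side",(.5565+r*np.cos(t),.357+r*np.sin(t),z));cv2.circle(im,(int((u+.5-210)*600/70),int((v+.5-150)*600/70)),1,col,-1)
cv2.imwrite("pics/o3.png",im)
```

```text
[ 0.573  -0.1188  0.022 ] [ 0.4878 -0.1031  0.022 ] [ 0.5304 -0.111   0.022 ] -10.422303134538932 0.08656502156024824
t 179 ((0.5550289154052734, 0.3574618101119995), 0.06272471696138382)
s 244 ((0.5546354055404663, 0.35163232684135437), 0.06775389611721039)
```

View pics/o2.png

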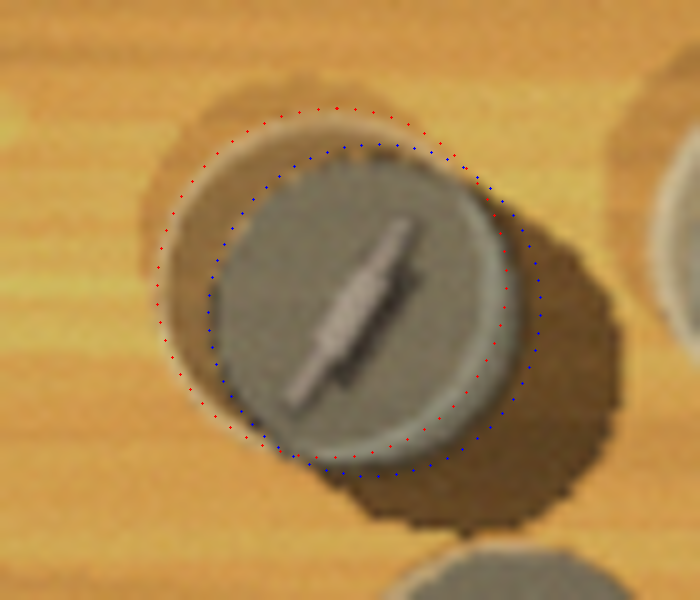

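View pics/o3.png

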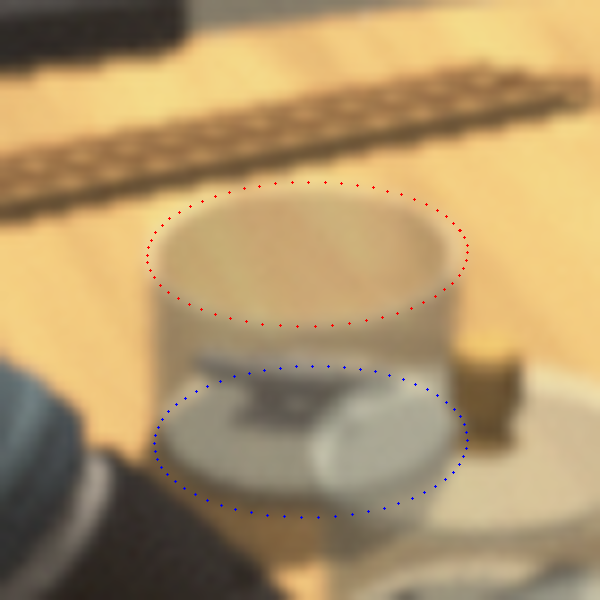

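Cleat sits upright on the bench (side crop (150,315); centre about (0.531,-0.111), heading about -12°). The jar is at about (0.5545,0.356), with the twin nearly central at heading -32°. I'll straighten the tool above the cleat.

Run:
```python
from go import *
T=tgt(258,0,0)
rel([.531,-.1115,.12],T);
from h import *
a=atz("top",189,215.5,.034);b=atz("top",200.8,197.2,.034);print(a,b,(a+b)/2,np.degrees(np.arctan2(b[1]-a[1],b[0]-a[0])))
```

```text
shift mm [60.8 10.8 38.8] turn [ 0.005 -0.793 -0.055]
[0.51578152 0.37867474 0.034     ] [0.58290657 0.33743734 0.034     ] [0.54934404 0.35805604 0.034     ] -31.563947765247484
```

```bash
python3 -m jog '[[[20,2,-10],[0,-0.1,-0.01],0.5],[[40,5,-10],[0,-0.22,-0.02],0.5],[[61,8,0],[0,-0.34,-0.03],0.5],[[61,11,20],[0,-0.46,-0.04],0.5],[[61,11,30],[0,-0.58,-0.05],0.5],[[61,11,39],[0.005,-0.7,-0.055],0.5],[[61,11,39],[0.005,-0.793,-0.055],0.5],[[61,11,39],[0.005,-0.793,-0.055],0.5],[[61,11,39],[0.005,-0.793,-0.055],0.5],[[61,11,39],[0.005,-0.793,-0.055],0.5],[[61,11,39],[0.005,-0.793,-0.055],0.5],[[61,11,39],[0.005,-0.793,-0.055],0.5]]';python3 - <<'E'
from go import *
T=tgt(258,0,0);print(get_obs()['q'])
rel([.531,-.1115,.022],T)
E
```

```text
time_s: 16.53
eef_pos: [0.5338, -0.1103, 0.1187]
eef_rot: [-0.003, 0.995, -0.102, 0.0]
wrist_force: [0.8, 1.3, -0.1]
opening: 0.5
[-0.42507302  0.2653581   1.78358457  0.00688539  1.09469652  1.34753837]
shift mm [-2.4  2.4 96.7] turn [-0.006  0.001  0.004]
```

```bash
python3 -m jog '[[[-2,2,30],[-0.006,0,0.004],0.5],[[-2,2,60],[-0.006,0,0.004],0.5],[[-2,2,84],[-0.006,0,0.004],0.5],[[-2,2,96],[-0.006,0,0.004],0.5],[[-2,2,97],[-0.006,0,0.004],0.5],[[-2,2,97],[-0.006,0,0.004],0.5]]';python3 - <<'E'
from go import *
T=tgt(258,0,0);print(get_obs()['wrist_force'])
rel([.531,-.1115,.022],T)
from look import *
look("l12",(250,200,350,300),None,500)
E
```

```text
time_s: 17.03
eef_pos: [0.531, -0.1105, 0.0211]
eef_rot: [-0.001, 0.995, -0.104, -0.001]
wrist_force: [1.0, -0.3, 0.8]
opening: 0.501
[ 0.97798075 -0.30454669  0.82049799]
shift mm [ 0.2  1.  -0.9] turn [-0.003  0.002  0.001]
```

View pics/l12.png

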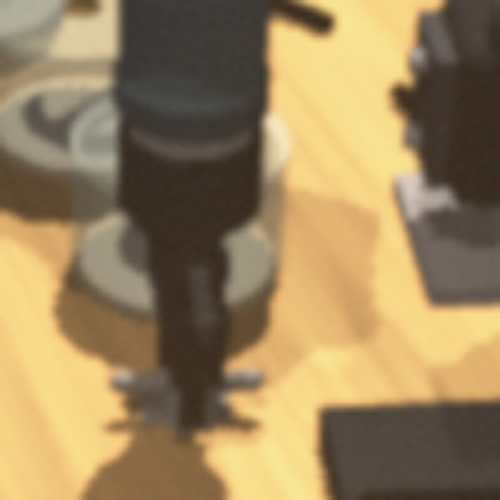

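The fingers straddle the cleat centrally (crop finger x≈192, cleat ends at 112 and 262). Close and lift.

```bash
python3 -m jog '[[[0,0,-1],[0,0,0],0],[[0,0,-1],[0,0,0],0],[[0,0,-1],[0,0,0],0],[[0,0,-1],[0,0,0],0],[[0,0,-1],[0,0,0],0],[[0,0,-1],[0,0,0],0],[[0,0,-20],[0,0,0],0],[[0,0,-60],[0,0,0],0],[[0,0,-100],[0,0,0],0],[[0,0,-140],[0,0,0],0],[[0,0,-180],[0,0,0],0],[[0,0,-220],[0,0,0],0],[[0,0,-220],[0,0,0],0]]';python3 - <<'E'
from go import *
o=get_obs();print(o['q'],o['opening'],o['wrist_force'])
rel([.551,.3575,.20],tgt(238.4,0,0))
from look import *
look("l13",(230,80,370,220),None,500)
E
```

```text
time_s: 18.17
eef_pos: [0.5361, -0.113, 0.2528]
eef_rot: [0.002, 0.995, -0.104, 0.008]
wrist_force: [1.5, -0.8, -0.9]
opening: 0.161
[-0.42570673  0.10231742  1.68010881  0.00222451  1.3422891   1.3525188 ] 0.16127776299661994 [ 1.51908063 -0.76333401 -0.9257191 ]
shift mm [ -83.5 -463.5   50.7] turn [-0.001 -0.017  0.344]
```

View pics/l13.png

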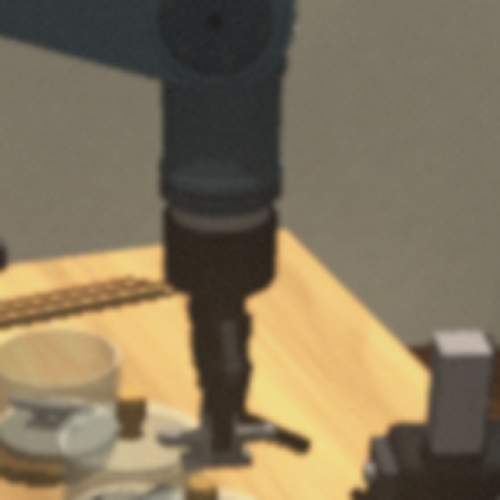

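Cleat is held level (crop (215,440)). I'll carry it high over to the open jar.

```bash
python3 -m jog '[[[-7,-39,0],[0,-0.017,0.03],0],[[-14,-78,0],[0,-0.017,0.06],0],[[-21,-117,0],[0,-0.017,0.09],0],[[-28,-156,0],[0,-0.017,0.12],0],[[-35,-195,0],[0,-0.017,0.15],0],[[-42,-234,0],[0,-0.017,0.18],0],[[-49,-273,0],[0,-0.017,0.21],0],[[-56,-312,0],[0,-0.017,0.24],0],[[-63,-351,0],[0,-0.017,0.27],0],[[-70,-390,0],[0,-0.017,0.3],0],[[-77,-429,0],[0,-0.017,0.33],0],[[-84,-463,0],[0,-0.017,0.344],0],[[-84,-463,20],[0,-0.017,0.344],0],[[-84,-463,50],[0,-0.017,0.344],0],[[-84,-463,70],[0,-0.017,0.344],0],[[-84,-463,70],[0,-0.017,0.344],0],[[-84,-463,70],[0,-0.017,0.344],0]]';python3 - <<'E'
from go import *
o=get_obs();print(o['q'],o['opening'])
rel([.550,.3575,.060],tgt(238.4,0,0))
from look import *
look("l14",(190,110,290,210),(150,150,250,250),400)
E
```

```text
time_s: 19.63
eef_pos: [0.5475, 0.3571, 0.1751]
eef_rot: [0.0, 0.962, -0.272, -0.004]
wrist_force: [0.2, 0.8, -0.5]
opening: 0.156
[0.3946093  0.4196286  1.45084385 0.00468658 1.27822652 2.5158348 ] 0.15585865235904114
shift mm [  2.8  -2.  115.1] turn [ 0.003  0.008 -0.   ]
```

View pics/l14.png

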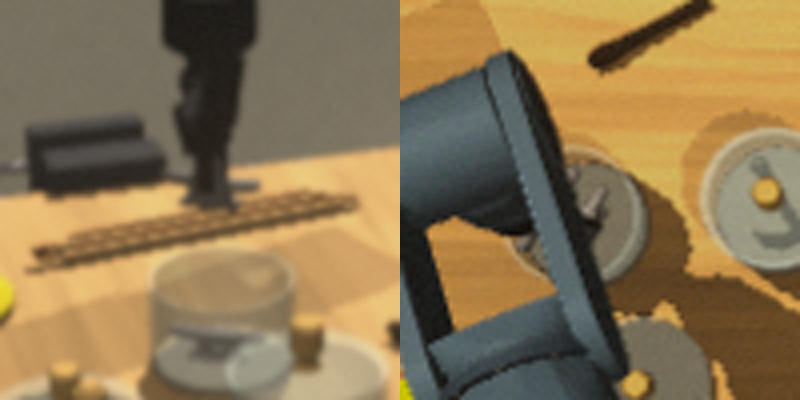

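Cleat is above the jar (side crop: cleat (212,190), jar mouth (222,285), twin (215,338)). Lowering.

```bash
python3 -m jog '[[[3,-2,20],[0.003,0.008,0],0],[[3,-2,45],[0.003,0.008,0],0],[[3,-2,70],[0.003,0.008,0],0],[[3,-2,90],[0.003,0.008,0],0],[[3,-2,103],[0.003,0.008,0],0],[[3,-2,108],[0.003,0.008,0],0],[[3,-2,108],[0.003,0.008,0],0],[[3,-2,108],[0.003,0.008,0],0]]';python3 - <<'E'
from go import *
o=get_obs();print(o['wrist_force'],o['opening'])
rel([.550,.3575,.058],tgt(238.4,0,0))
from look import *
look("l15",(200,140,280,220),None,600)
E
```

```text
time_s: 20.4
eef_pos: [0.5542, 0.3587, 0.0723]
eef_rot: [-0.003, 0.962, -0.273, 0.004]
wrist_force: [0.3, 0.2, -0.8]
opening: 0.159
[ 0.27176013  0.24358369 -0.81289133] 0.15901722946228972
shift mm [-3.   3.3 14.3] turn [-0.007 -0.005 -0.001]
```

View pics/l15.png

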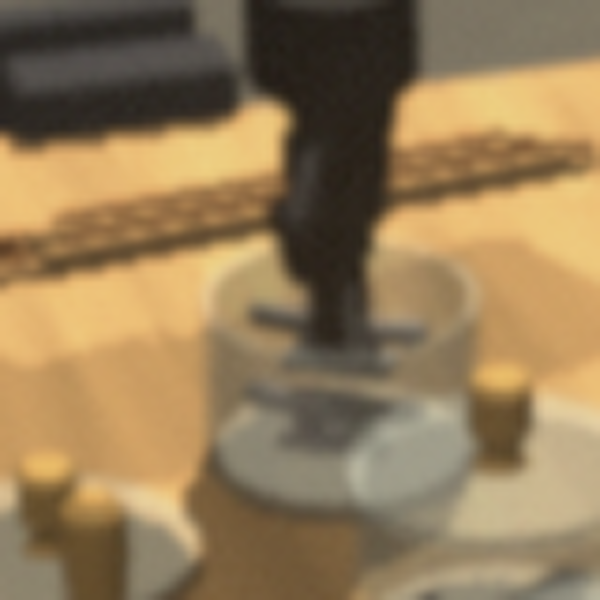

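The new cleat (crop (340,335)) is inside the mouth, directly over the twin (≈(330,415)). Continue, correcting 4 mm.

```bash
python3 -m jog '[[[-3,3,4],[-0.007,-0.005,0],0],[[-3,3,9],[-0.007,-0.005,0],0],[[-3,3,12],[-0.007,-0.005,0],0],[[-3,3,13],[-0.007,-0.005,0],0],[[-3,3,13],[-0.007,-0.005,0],0]]';python3 - <<'E'
from go import *
o=get_obs();print(o['wrist_force'],o['opening'])
rel([.550,.3575,.058],tgt(238.4,0,0))
from look import *
look("l16",(200,140,280,220),None,600)
E
```

```text
time_s: 20.87
eef_pos: [0.5504, 0.358, 0.0598]
eef_rot: [-0.0, 0.962, -0.273, 0.001]
wrist_force: [-0.4, 0.3, 0.2]
opening: 0.157
[-0.44015803  0.33785873  0.17329892] 0.15748306382851204
shift mm [-0.1  0.6  1.8] turn [-0.001 -0.001 -0.001]
```

View pics/l16.png

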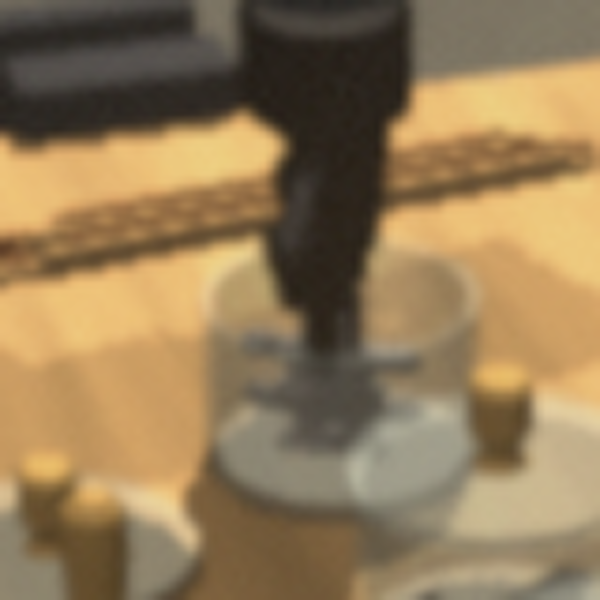

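The new cleat rests just on the twin. I'll go down 1–2 mm, open slowly, and lift out.

```bash
python3 -m jog '[[[0,0.5,1.5],[0,0,0],0],[[0,0.5,2],[0,0,0],0],[[0,0.5,2],[0,0,0],0.18],[[0,0.5,2],[0,0,0],0.2],[[0,0.5,2],[0,0,0],0.25],[[0,0.5,2],[0,0,0],0.3],[[0,0.5,2],[0,0,0],0.38],[[0,0.5,2],[0,0,0],0.38],[[0,0.5,-10],[0,0,0],0.38],[[0,0.5,-30],[0,0,0],0.38],[[0,0.5,-60],[0,0,0],0.38],[[0,0.5,-100],[0,0,0],0.38],[[0,0.5,-140],[0,0,0],0.38],[[0,0.5,-140],[0,0,0],0.38]]';python3 - <<'E'
from go import *
from look import *
look("l17",(200,140,280,220),(150,170,220,240),400)
E
```

```text
time_s: 22.08
eef_pos: [0.5546, 0.3596, 0.2113]
eef_rot: [-0.005, 0.962, -0.272, 0.007]
wrist_force: [2.9, 0.7, 1.4]
opening: 0.377
```

View pics/l17.png

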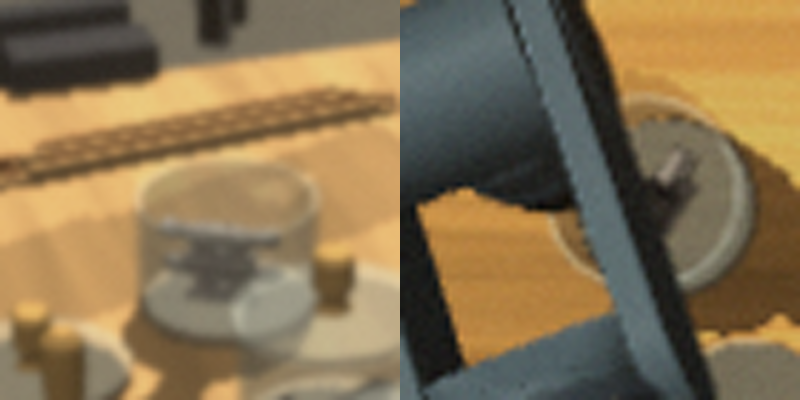

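Both cleats are stacked stably in the jar (side crop (215,250)), below the rim. Next I measure the lid on the bench and the jar once more.

Run:
```python
from h import *
np.set_printoptions(precision=4,suppress=True)
g=np.load("top_l11.npz");X=cloud("top",g['d']);f=np.load("side_l17.npz");Y=cloud("side",f['d'])
for n,Z in(("t",X),("s",Y)):
    m=(Z[...,2]>.03)&(Z[...,2]<.06)&(np.hypot(Z[...,0]-.41,Z[...,1]-.3)<.04);P=Z[m];v,u=np.nonzero(m)
    print(n,m.sum(),P.mean(0),P.min(0),P.max(0),u.mean(),v.mean())
    m=(abs(Z[...,2]-.012)<.005)&(np.hypot(Z[...,0]-.41,Z[...,1]-.3)<.08);P=Z[m]
    print(m.sum(),cv2.minEnclosingCircle(P[:,:2].astype(np.float32)))
a=g['p'][225:285,200:260,::-1];b=f['p'][140:240,160:260,::-1]
cv2.imwrite("pics/o4.png",np.hstack([cv2.resize(a,(400,400),interpolation=cv2.INTER_CUBIC),cv2.resize(b,(400,400),interpolation=cv2.INTER_CUBIC)]))
print(proj("top",(.41,.3,.052)),proj("side",(.41,.3,.052)),proj("side",(.41,.3,.038)))
```

```text
t 50 [0.4076 0.2991 0.049 ] [0.3954 0.2879 0.0326] [0.4204 0.3114 0.0576] 209.5 245.58
726 ((0.40940892696380615, 0.29873448610305786), 0.0792229175567627)
s 62 [0.4042 0.2927 0.0444] [0.3933 0.2809 0.0302] [0.4191 0.3104 0.0544] 205.29032258064515 205.0483870967742
428 ((0.40804851055145264, 0.2951850891113281), 0.0702519416809082)
(np.float64(209.1370629186903), np.float64(244.8917339102093)) (np.float64(206.44824351713112), np.float64(201.61464433251217)) (np.float64(206.68063384796568), np.float64(205.4412418878863))
```

View pics/o4.png

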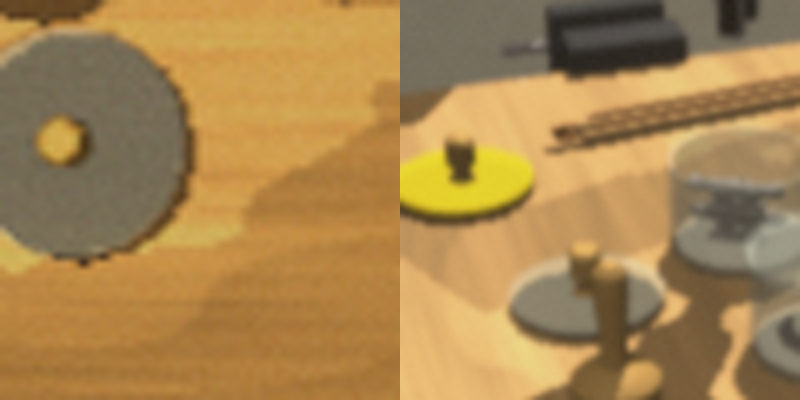

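Run:
```python
from go import *
T=tgt(238.4,0,0)
rel([.408,.2995,.15],T);rel([.408,.2995,.037],T)
```

```text
shift mm [-91.7 125.7  52.8] turn [-0.006 -0.005 -0.001]
shift mm [-92.3 126.4 165.7] turn [-0.006 -0.005 -0.001]
```

```bash
python3 -m jog '[[[-23,31,0],[-0.006,-0.005,0],0.7],[[-46,63,5],[-0.006,-0.005,0],0.7],[[-69,95,20],[-0.006,-0.005,0],0.7],[[-92,126,40],[-0.006,-0.005,0],0.7],[[-92,126,60],[-0.006,-0.005,0],0.7],[[-92,126,90],[-0.006,-0.005,0],0.7],[[-92,126,110],[-0.006,-0.005,0],0.7],[[-92,126,110],[-0.006,-0.005,0],0.7],[[-92,126,110],[-0.006,-0.005,0],0.7]]';python3 - <<'E'
from go import *
T=tgt(238.4,0,0)
rel([.408,.2995,.037],T)
from look import *
look("l18",(160,120,260,220),(180,200,250,270),400)
E
```

```text
time_s: 22.93
eef_pos: [0.4065, 0.2989, 0.0914]
eef_rot: [0.001, 0.962, -0.273, -0.002]
wrist_force: [0.4, 0.3, 0.7]
opening: 0.702
shift mm [ 1.1 -1.5 54.4] turn [ 0.003  0.003 -0.001]
```

View pics/l18.png

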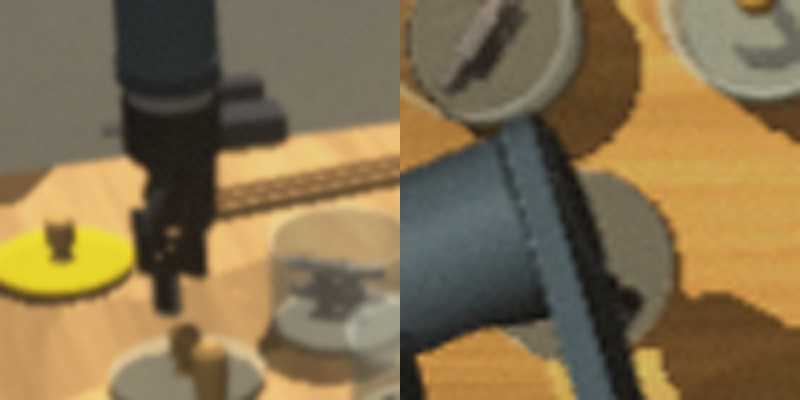

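The finger pair straddles u≈182 in the side crop, where the knob is (183,335). I'll descend and close.

```bash
python3 -m jog '[[[1,-1,20],[0.003,0.003,0],0.7],[[1,-1,40],[0.003,0.003,0],0.7],[[1,-1,52],[0.003,0.003,0],0.7],[[1,-1,54],[0.003,0.003,0],0.7],[[1,-1,54],[0.003,0.003,0],0.4],[[1,-1,54],[0.003,0.003,0],0],[[1,-1,54],[0.003,0.003,0],0],[[1,-1,54],[0.003,0.003,0],0],[[1,-1,54],[0.003,0.003,0],0],[[1,-1,54],[0.003,0.003,0],0],[[1,-1,54],[0.003,0.003,0],0]]'
```

```text
time_s: 23.95
eef_pos: [0.4111, 0.3006, 0.0411]
eef_rot: [-0.002, 0.962, -0.273, 0.003]
wrist_force: [-1.1, -1.1, 5.5]
opening: 0.29
```

Run:
```python
from go import *
o=get_obs();print(o['wrist_force'],o['opening'],o['eef_pos'])
```

```text
[-1.05827539 -1.11364452  5.51523622] 0.2903812450373389 [0.41110169 0.3005706  0.04109786]
```

```bash
python3 -m jog '[[[0,0,-15],[0,0,0],0],[[0,0,-45],[0,0,0],0],[[0,0,-85],[0,0,0],0],[[0,0,-125],[0,0,0],0],[[0,0,-140],[0,0,0],0],[[0,0,-140],[0,0,0],0]]';python3 - <<'E'
from go import *
T=tgt(238.4,0,0)
rel([.557,.3575,.16],T)
o=get_obs();print(o['eef_pos'],o['opening'])
E
```

```text
time_s: 24.45
eef_pos: [0.4131, 0.3016, 0.1866]
eef_rot: [-0.005, 0.962, -0.272, 0.007]
wrist_force: [1.1, -0.6, -1.7]
opening: 0.288
shift mm [  93.  -122.7   29.3] turn [-0.014 -0.011 -0.   ]
[0.41308266 0.30160158 0.18663252] 0.28767742636851146
```

```bash
python3 -m jog '[[[23,-31,0],[-0.014,-0.011,0],0],[[47,-62,0],[-0.014,-0.011,0],0],[[70,-92,0],[-0.014,-0.011,0],0],[[93,-123,0],[-0.014,-0.011,0],0],[[93,-123,15],[-0.014,-0.011,0],0],[[93,-123,25],[-0.014,-0.011,0],0],[[93,-123,25],[-0.014,-0.011,0],0],[[93,-123,25],[-0.014,-0.011,0],0]]';python3 - <<'E'
from go import *
T=tgt(238.4,0,0)
rel([.5575,.3577,.118],T)
from look import *
look("l19",(190,110,290,210),(150,160,230,240),400)
for n in("top","side"):
  g=np.load(n+"_l19.npz");Z=cloud(n,g['d'])
  for z0 in(.083,.131):
    m=(abs(Z[...,2]-z0)<.006)&(np.hypot(Z[...,0]-.556,Z[...,1]-.357)<.08);P=Z[m]
    print(n,z0,m.sum(),cv2.minEnclosingCircle(P[:,:2].astype(np.float32)) if len(P)>5 else '')
E
```

```text
time_s: 25.12
eef_pos: [0.5547, 0.357, 0.1617]
eef_rot: [0.002, 0.962, -0.272, -0.002]
wrist_force: [-0.4, 0.4, -2.5]
opening: 0.291
shift mm [ 2.2 -2.3 43.7] turn [ 0.004  0.004 -0.   ]
top 0.083 47 ((0.5563546419143677, 0.3224779963493347), 0.050161201506853104)
top 0.131 350 ((0.552990198135376, 0.3594977557659149), 0.06309337913990021)
side 0.083 125 ((0.5534332394599915, 0.35138756036758423), 0.06342056393623352)
side 0.131 482 ((0.5542700290679932, 0.3543957769870758), 0.0692698210477829)
```

View pics/l19.png

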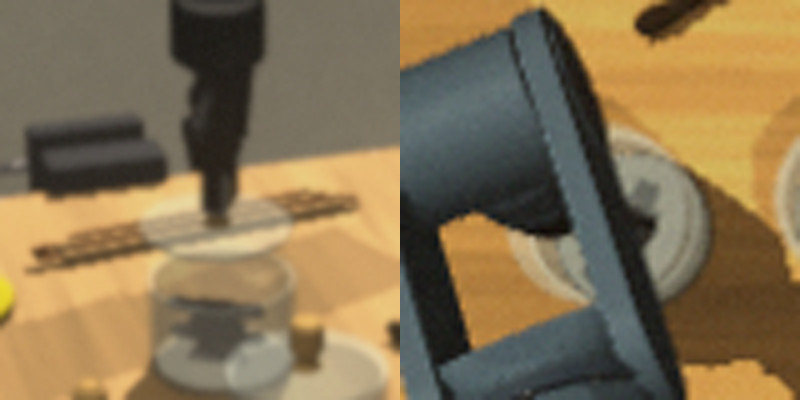

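The lid reads about 3 mm to -x of the jar (side crop lid centre 216, mouth 223). I'll correct and lower to just above the rim.

```bash
python3 - <<'E'
from go import *
rel([.5578,.3568,.128],tgt(238.4,0,0))
E
python3 -m jog '[[[1,-2,15],[0.004,0.004,0],0],[[2,-2,28],[0.004,0.004,0],0],[[2,-2,33],[0.004,0.004,0],0],[[2,-2,33],[0.004,0.004,0],0],[[2,-2,33],[0.004,0.004,0],0]]';python3 - <<'E'
from go import *
T=tgt(238.4,0,0)
rel([.5578,.3568,.118],T)
from look import *
look("l20",(200,130,280,210),None,600)
E
```

```text
shift mm [ 1.9 -0.2 36.4] turn [0.001 0.001 0.   ]
time_s: 25.63
eef_pos: [0.5584, 0.3581, 0.1312]
eef_rot: [-0.001, 0.962, -0.272, 0.002]
wrist_force: [-0.8, -0.1, -1.1]
opening: 0.29
shift mm [ 0.2  1.4 13.2] turn [-0.003 -0.003  0.   ]
```

View pics/l20.png

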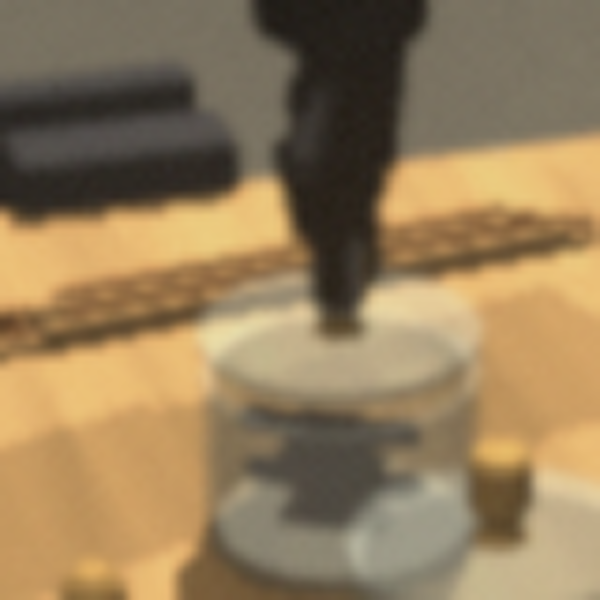

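Lid (crop centre ≈339) and jar (≈341) are aligned. I'll lower to seat it.

```bash
python3 -m jog '[[[0,1,4],[-0.003,-0.003,0],0],[[0,1,8],[-0.003,-0.003,0],0],[[0,1,11],[-0.003,-0.003,0],0],[[0,1,13],[-0.003,-0.003,0],0],[[0,1,14],[-0.003,-0.003,0],0],[[0,1,14],[-0.003,-0.003,0],0]]';python3 - <<'E'
from go import *
T=tgt(238.4,0,0)
rel([.5578,.3568,.118],T)
from look import *
look("l21",(200,130,280,210),None,600)
E
```

```text
time_s: 26.18
eef_pos: [0.5584, 0.3575, 0.1182]
eef_rot: [-0.0, 0.962, -0.272, 0.0]
wrist_force: [-1.4, 0.1, 0.5]
opening: 0.288
shift mm [-0.2  0.9  0.2] turn [-0.001 -0.     0.   ]
```

View pics/l21.png

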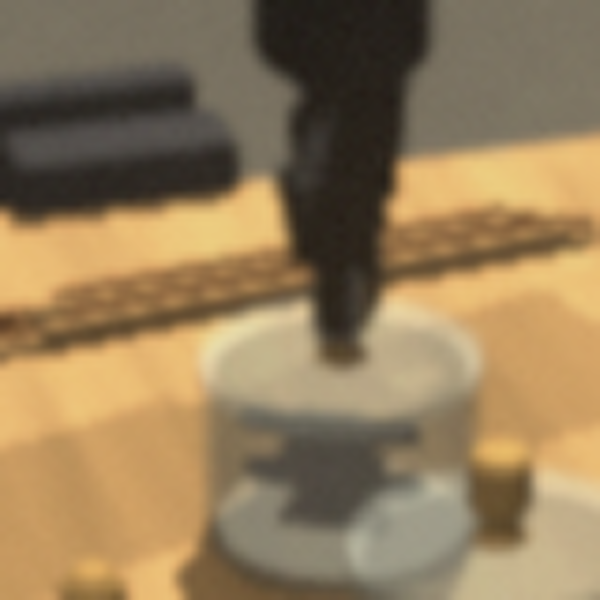

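It is seated: TCP at 0.1182 against the expected 0.1181. Release, lift, and back the arm clear for a last look.

```bash
python3 -m jog '[[[0,0,0.5],[0,0,0],0.35],[[0,0,0.5],[0,0,0],0.5],[[0,0,0.5],[0,0,0],0.7],[[0,0,0.5],[0,0,0],0.7],[[0,0,0.5],[0,0,0],0.7],[[0,0,-25],[0,0,0],0.7],[[0,0,-60],[0,0,0],0.7],[[0,0,-100],[0,0,0],0.7],[[0,0,-140],[0,0,0],0.7],[[-30,40,-160],[0,0,0],0.7],[[-60,80,-180],[0,0,0],0.7],[[-90,120,-180],[0,0,0],0.7],[[-120,160,-180],[0,0,0],0.7],[[-150,200,-180],[0,0,0],0.7],[[-150,200,-180],[0,0,0],0.7],[[-150,200,-180],[0,0,0],0.7],[[-150,200,-180],[0,0,0],0.7]]';python3 - <<'E'
from look import *
look("l22",(190,130,330,270),(150,150,310,310),400)
for n in("top",):
  g=np.load(n+"_l22.npz");Z=cloud(n,g['d'])
  for c in((.556,.357),(.569,.181),(.575,.025)):
    m=(abs(Z[...,2]-.089)<.005)&(np.hypot(Z[...,0]-c[0],Z[...,1]-c[1])<.08);P=Z[m]
    A=np.c_[P[:,:2],np.ones(len(P))];s=np.linalg.lstsq(A,P[:,2],rcond=None)[0]
    k=Z[(Z[...,2]>.11)&(Z[...,2]<.14)&(np.hypot(Z[...,0]-c[0],Z[...,1]-c[1])<.03)]
    print(m.sum(),cv2.minEnclosingCircle(P[:,:2].astype(np.float32)),"z",P[:,2].mean(),"slope",s[:2],"knob",k.mean(0) if len(k) else '')
E
```

```text
time_s: 27.65
eef_pos: [0.324, 0.2653, 0.2985]
eef_rot: [-0.001, 0.962, -0.272, 0.001]
wrist_force: [-0.4, 0.1, 0.8]
opening: 0.696
822 ((0.5557942986488342, 0.359158456325531), 0.06402587890625) z 0.08931477186369656 slope [-0.00091573 -0.00607773] knob [0.55523454 0.35822687 0.12729589]
821 ((0.5711937546730042, 0.18376322090625763), 0.06337066739797592) z 0.08929553538855148 slope [-0.0041095   0.00072733] knob [0.57032924 0.18252704 0.12754441]
809 ((0.5769929885864258, 0.02573632448911667), 0.06302157789468765) z 0.08915351066256644 slope [-0.00038587  0.00105787] knob [0.5754221  0.02590495 0.12752854]
```

View pics/l22.png

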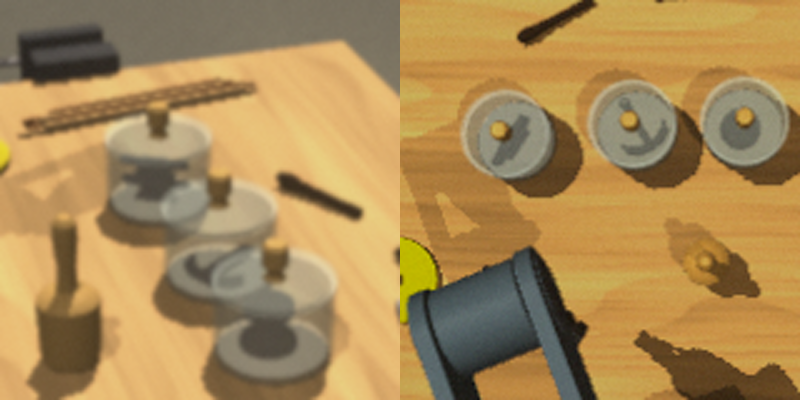

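All three lids are level and at seated height (disc top 0.089 in each). Both cleats are in the left jar, and the mallet and the other jars stand where they were. Arm is clear, so I hand in.

```bash
python3 -c "
from bench import *
print(hand_in())"
```

```text
the job is handed in; nothing more can be done
None
```

The trued casting, a cleat, is put away in the left jar on top of its twin, with the lid back on. I handed the job in at about 27.7 s of the 64 s allowed; no verdict is reported.

- **Lid off:** I lifted it by the knob and set it flat on the bench.
- **Casting out of the press:** I came in from the open front with the tool tilted 45°. The first approach stopped short because joint 6 reached its limit. I backed out and used the half-turned grasp instead.
- **Regrasp:** I set the cleat down once on the free bench and gripped it again upright, so it could go into the jar flat. It was lowered below the rim and onto its twin before release.
- **Lid back on:** I reseated it and drew the arm well clear.

**Last checks:**
- **Lids and jars:** All three lid discs sit at 89 mm and are level to within 0.007 rad. The refitted lid's knob is at about (0.555, 0.358), within about 2 mm of the jar's measured centre. That jar's position carries about 2 mm of calibration uncertainty; the side-view depth read it about 5 mm lower in y, within the 10 mm allowed.
- **Castings:** Both cleats look still under the lid.
- **Bystanders:** The other two jars, the mallet and the belaying pin in view look undisturbed. I did not recheck the second pin or the bench hook casting at the end; the arm never went near either.

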